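# Pack the sample carrier and latch it tight

### The job

Stand every capped sample vial on the bench upright in a free cell of the aluminium carrier, one per cell, while the stay pin still locks the carrier's lid open. Then draw the pin straight out of its bore and lay it in the open notch beside the bore, shank in the notch and knob outside, and shut the lid. Hook the wire loop of the toggle latch over the keeper on the lid while the lever is still up, then press the lever fully down past its dead point so that it stays down and the lid is pulled tight; leave the bench's other things standing where they are.

Things in the scene. Friction and masses are not known exactly. Their poses are not given: they have to be found in the camera images.
- carrier: Aluminium box fixed to the bench, 172 mm long (x) by 150 mm wide (y), walls 5 mm, rim 110 mm up. Origin at the centre of its underside, z up. x runs along a row of four cells in the grey foam inside; bore and notch are on the -x end wall, facing the robot; lid hinge on the +y wall, latch on the -y wall. Points (x, y, z) below are in this frame, in mm
- cell1 (a point): mouth centre of the first cell, at (-57, 0, 68), level with the foam's top. Cells are 32 mm square with bevelled edges and 20 mm deep: a vial standing in one has its centre 68 mm and its top 88 mm above the bench, 22 mm below the rim; the box's walls are 70 mm from the cells' middle line on either y side
- cell4 (a point): mouth centre of the fourth cell, at (57, 0, 68); the second and third lie evenly between, at (-19, 0, 68) and (19, 0, 68)
- vial1_mid (a point): squat capped sample vial of amber glass with a white cap and a thick base, about 34 g, may be absent: 40 mm tall, 28 mm in diameter up to 28 mm, above that the cap of 26 mm diameter. The point is its centre, half-way up; z along its axis, towards the cap. Stands on the bench at the start
- vial2_mid (a point): squat capped sample vial of amber glass with a white cap and a thick base, about 34 g, may be absent: 40 mm tall, 28 mm in diameter up to 28 mm, above that the cap of 26 mm diameter. The point is its centre, half-way up; z along its axis, towards the cap. Stands on the bench at the start
- vial3_mid (a point): squat capped sample vial of amber glass with a white cap and a thick base, about 34 g, may be absent: 40 mm tall, 28 mm in diameter up to 28 mm, above that the cap of 26 mm diameter. The point is its centre, half-way up; z along its axis, towards the cap. Stands on the bench at the start
- vial4_mid (a point): squat capped sample vial of amber glass with a white cap and a thick base, about 34 g, may be absent: 40 mm tall, 28 mm in diameter up to 28 mm, above that the cap of 26 mm diameter. The point is its centre, half-way up; z along its axis, towards the cap. Stands on the bench at the start
- pin_knob (a point): centre of the stay pin's black knob, a level cylinder 15 mm across, 30 mm long, axis x; from its +x end (15 mm on) a 10 mm steel shank runs 30 mm towards +x. 24 g, balances 9 mm into the shank. At the start at (-134, -1, 109), shank through the eye of the lid's stay bar into the bore; draw it out towards the carrier's -x, clear after 32 mm. Fingers can straddle the knob from above, closing along y
- bore (a point): mouth of the bore at (-112, -1, 110), on the outer face of a boss 26 mm thick on the -x end wall; the bore is level along x, 11.5 mm in diameter. The lid's stay bar, 5 mm thick, stands just outside this face while the lid is open
- notch (a point): outer end of the parking notch at (-126, -49, 110), at the height of a parked pin's axis: a trough open at the top, 13 mm wide, from x = -86 out to x = -126, floor 105 mm and top 118 mm above the bench, cheeks 5 mm thick. The parked pin lies along x, shank in the trough, the knob's +x end against its outer face or at most 10 mm off: knob centre at about (-142, -49, 110)
- lid (a joint): lid angle, rad: 1.76 wide open against its stop, 11 degrees past upright to the hinge side. Damped hinge along x at (any, 79, 110): pushed past the upright towards -y, it sinks shut by itself in about 4 s. It then rests on its springy rubber seal at about 0.03; pulled tight by the latch it is at about 0.005. It cannot shut while the pin is in the bore
- lid_edge (a point): middle of the lid's free edge, on its outer face. The lid is a shell 172 by 150 mm, 26 mm deep, 0.45 kg. Pulled tight: at (0, -75, 137); resting on its seal it is 4 mm higher. Wide open: at about (0, 134, 256), the highest part of the lid; it can be pushed over from its outer (+y) side, near the top
- keeper_seat (a point): on the lid's free edge: where the loop's bar sits in the keeper, a steel ledge 18 mm wide sticking 10.5 mm out of the lid's edge, with a lip 3.5 mm high turned up at its outer end. The point is 2.5 mm above the ledge and 4.5 mm out from the lid's edge; with the lid resting on its seal at (0, -79, 131)
- lever (a joint): latch lever angle, rad, about an axis along x at (any, -83, 106) on the latch wall: 0 to 0.1 when up (pointing outwards, to -y, and 62 to 56 degrees above the level), 2.06 fully down (outwards, 56 degrees below the level). Stays where left. With the loop hooked it draws the lid down from about 0.6 on, needing up to 0.15 N m; past 1.8 it snaps down and stays
- lever_pad (a point): point on the lever plate near its end, mid-width: the place to press. Plate 20 mm wide, 3 mm thick, in line with a pointing direction through the axis but 7 mm to its outer (when up) side; this point is 44 mm along it, the end 52 mm. Press it down along its arc: pushed square onto its end it jams. When down it is 66 mm above the bench, so lean the gripper outwards, clear of the lid
- loop_bar (a point): middle of the latch loop's cross-bar, 5 mm thick, 76 mm long along x; its side wires swing freely about a pin on the lever 35 mm below. At first it leans outwards, at about (0, -107, 142), just inside the lever. Pushed inwards about 15 mm, past the upright, it falls over the keeper against the lid's edge and stays. The lever stands behind its middle 20 mm: push it 24 mm to one side
- septa_jar: bystander: small white jar, 38 mm across, 45 mm tall, standing among the vials
- solvent: bystander: amber solvent bottle, 70 mm across, 150 mm tall, standing
- tip_box: bystander: grey box with clear lid, 120 by 80 mm, 67 mm tall
- wrench: bystander: open-ended wrench, 150 mm, lying flat
- beaker: bystander: glass beaker, 70 mm across, 85 mm tall, standing
- wash_bottle: bystander: white plastic bottle, 60 mm across, 130 mm tall, standing
- driver: bystander: screwdriver, 150 mm, lying
Things that resemble listed ones, but are neither listed nor needed, are in the scene too. Leave any yellow look-alike of the part that bears vial2_mid alone.

How it is judged:
On the way, in this order (a step that is already met when the one before it is completed fails the run):
1. every vial stands upright in a cell, the lid still pinned open (x of vial1_mid in the frame of carrier between -0.066 and 0.066 m and y of vial1_mid in the frame of carrier between -0.009 and 0.009 m and z of vial1_mid in the frame of carrier between 0.06 and 0.073 m and angle between each of vial1_mid, vial2_mid, vial3_mid, vial4_mid's own z axis and vertical below 0.2 rad and x of vial2_mid in the frame of carrier between -0.066 and 0.066 m and y of vial2_mid in the frame of carrier between -0.009 and 0.009 m and z of vial2_mid in the frame of carrier between 0.06 and 0.073 m and x of vial3_mid in the frame of carrier between -0.066 and 0.066 m and y of vial3_mid in the frame of carrier between -0.009 and 0.009 m and z of vial3_mid in the frame of carrier between 0.06 and 0.073 m and x of vial4_mid in the frame of carrier between -0.066 and 0.066 m and y of vial4_mid in the frame of carrier between -0.009 and 0.009 m and z of vial4_mid in the frame of carrier between 0.06 and 0.073 m and x of pin_knob in the frame of carrier between -0.146 and -0.12 m and y of pin_knob in the frame of carrier between -0.007 and 0.005 m and z of pin_knob in the frame of carrier between 0.102 and 0.116 m and value of joint lid above 1.6 rad), for 0.2 s.
2. the stay pin lies parked in the notch, the lid still open (x of pin_knob in the frame of carrier between -0.153 and -0.134 m and y of pin_knob in the frame of carrier between -0.054 and -0.044 m and z of pin_knob in the frame of carrier between 0.105 and 0.116 m and angle between the x axis of pin_knob and the x axis of carrier, either way round below 0.15 rad and value of joint lid above 1.2 rad), for 0.2 s.
3. the lid is shut and the loop hooked over the keeper, the lever still up (value of joint lid below 0.04 rad and distance between loop_bar and keeper_seat below 0.01 m and value of joint lever below 1 rad), for 0.1 s.
At the end, for the whole second after the job is handed in: every vial stands (within 11 degrees) on a cell floor; the pin lies in the notch (within 9 degrees), knob outside and at most 11 mm off its face; the loop bar sits in the keeper, the lever is down (over 1.9 rad), the lid pulled tight (below 0.016 rad) (x of vial1_mid in the frame of carrier between -0.066 and 0.066 m and y of vial1_mid in the frame of carrier between -0.009 and 0.009 m and z of vial1_mid in the frame of carrier between 0.06 and 0.073 m and angle between each of vial1_mid, vial2_mid, vial3_mid, vial4_mid's own z axis and vertical below 0.2 rad and x of vial2_mid in the frame of carrier between -0.066 and 0.066 m and y of vial2_mid in the frame of carrier between -0.009 and 0.009 m and z of vial2_mid in the frame of carrier between 0.06 and 0.073 m and x of vial3_mid in the frame of carrier between -0.066 and 0.066 m and y of vial3_mid in the frame of carrier between -0.009 and 0.009 m and z of vial3_mid in the frame of carrier between 0.06 and 0.073 m and x of vial4_mid in the frame of carrier between -0.066 and 0.066 m and y of vial4_mid in the frame of carrier between -0.009 and 0.009 m and z of vial4_mid in the frame of carrier between 0.06 and 0.073 m and x of pin_knob in the frame of carrier between -0.153 and -0.134 m and y of pin_knob in the frame of carrier between -0.054 and -0.044 m and z of pin_knob in the frame of carrier between 0.105 and 0.116 m and angle between the x axis of pin_knob and the x axis of carrier, either way round below 0.15 rad and value of joint lid below 0.016 rad and value of joint lever above 1.9 rad and distance between loop_bar and keeper_seat below 0.006 m); the robot touches nothing.
It fails at once if a bystander is knocked over or moved by more than 6 cm (distance of any of septa_jar, solvent, tip_box, wrench, beaker, wash_bottle, driver from where it was at the start of the episode above 0.06 m or angle between any of septa_jar, solvent, beaker, wash_bottle's own z axis and vertical above 0.6 rad).
Of vial1, vial2, vial3, vial4 only 2 to 4 are there at a start; the rules pass over those that are not, and their reading is None.
At some moment in a run one of vial1, vial2, vial3, vial4 may be knocked a few centimetres aside while the robot is not near it.
It also fails if it takes over 210 s, if anything falls off the work surface, if the arm or the gripper's body presses on something with over 40 N, if the wrist force passes 120 N, or if a joint passes its speed limit or range.

### The arm

A 6-joint arm with a two-finger parallel gripper is mounted at the origin on the work surface. World frame = base frame: x ahead of the robot, y to its left, z up, the work surface at z = 0. Lengths are in m, angles in rad, forces in N, time in s.
With the tool pointing down it reaches from about 0.325 to 0.9 m from the base axis. Payload 6.1 kg.
Tool frame: the origin (TCP) lies midway between the tips of the shut fingers; the grasp point (between the pads) lies 19 mm behind it; x points along the fingers, y is the direction in which the jaws open and shut, and the axes are right-handed (so a half turn about x gives the same grasp; the last joint's range is limited). The gripper opens to 85 mm and grips with 20 to 120 N. Pads are 22 mm wide; open, the fingers measure 114 mm over their backs; the gripper's body (76 mm by 85 mm) begins 54 mm behind the grasp point. The pads swing forward as they close: fully open they stand 13 mm farther back than shut.
Start: joints at [1.127, 0.22, 1.526, -0, 1.395, -0.126], TCP at [0.195, 0.594, 0.204] pointing down, gripper open.
Joint ranges: [-2.98, 2.98], [-0.91, 2.08], [0.09, 2.57], [-1.24, 4.39], [0.2, 2.65], [-2.68, 2.68]. Speed limits (rad/s): [2.57, 2.57, 3.01, 3.14, 3.14, 3.14].

### API

Orientations are given as [roll, pitch, yaw] about the fixed x, y, z axes, in that order (R = Rz(yaw) Ry(pitch) Rx(roll)).
In Python, from plant import movep, move_l, set_joints, gripper_to, hold, inverse_kinematics, observe, get_image, get_calibration, Unreachable, job_done gives the robot as it stands. Calls block until the motion is done:
- movep(position, orientation): joint-space move of the TCP to a pose.
- move_l(position, feed=0.15, rotation=None, max_force=None): straight line of the TCP; rotation=None keeps the orientation; feed is the mean speed in m/s. With max_force (N) it stops when the force on the tool has changed by that much, and returns True; else False.
- set_joints(angles): joint-space move.
- gripper_to(opening, f_grip=None): finger opening in m; f_grip is the grip in N (None keeps the last); returns when the fingers have stopped.
- hold(seconds).
- inverse_kinematics(position, orientation): joint angles nearest the present ones, or None.
- observe(): the state.
- get_image(name): name is "scene" or "side" or "wrist"; returns (picture, depth): 420x560x3 uint8, red, green, blue; 420x560 float32, m along the optical axis (not along the pixel's ray), 0 where there is no reading.
- get_calibration(name): a dict with "intrinsics" (3x3 intrinsics, pixels), "world_from_camera" (4x4, takes a point from camera to world coordinates). Camera axes: x right, y down, z forward; pixel columns grow to the right and rows downward; lengths in m; the calibration is good to about 2 mm. The wrist camera is an equidistant fisheye: a pixel r from the principal point sees the ray r / f radians off the axis. A picture is of the moment at which its call begins: read the wrist's pose just before it. get_calibration takes no time and is no camera call; for the wrist camera it gives the pose at the moment of the call.
A pose or a line that the arm cannot do raises Unreachable and nothing moves.
- job_done(): hands the job in, once; it reports no verdict.
The state is a dict: "time_s": time; "q": joint angles; "joint_velocities": joint speeds; "joint_torque": joint torques, N m; "eef_pos": TCP position; "tcp_rot": TCP orientation; "ft_force": force on the tool from outside, world axes, zero at the start; "torque": the same for the moment, N m; "opening": finger opening in m.
Only numpy, scipy, OpenCV 4.12 (cv2) and the standard library are available. Lean on these libraries where they do the work, as an engineer would, in place of code of your own. Each camera call takes 0.05 s, during which the arm holds its last target.

## Working session

There is one attempt and no reset: what is moved stays moved. The work goes in short steps, each a Python script; the robot and the scene stay as the last script left them, time stands still between calls to the robot, and variables do not carry over. Pictures are saved under pics/ and viewed, and the job is handed in when it is done.

```bash
ls; mkdir -p pics; python3 - <<'E'
from plant import *
import cv2
for n in ["scene","side","wrist"]:
    im,d=get_image(n); cv2.imwrite(f"pics/{n}0.png",im[:,:,::-1])
    c=get_calibration(n); print(n,c["intrinsics"],c["world_from_camera"])
print(observe())
E
```

```text
pics
scene [[422.2086527    0.         282.34124648]
 [  0.         422.2086527  205.42272623]
 [  0.           0.           1.        ]] [[ 0.12932619  0.53597598 -0.83426883  1.50695371]
 [ 0.99157302 -0.06345707  0.11294309 -0.10098618]
 [ 0.00759453 -0.84184497 -0.53966599  0.69987821]
 [ 0.          0.          0.          1.        ]]
side [[410.22336683   0.         278.90696316]
 [  0.         410.22336683 211.38102163]
 [  0.           0.           1.        ]] [[ 0.79818656 -0.33395428  0.50137087  0.06955267]
 [-0.60210184 -0.46889078  0.64623124 -0.62054906]
 [ 0.01927648 -0.81768941 -0.57533681  0.67561862]
 [ 0.          0.          0.          1.        ]]
wrist [[325.1922621    0.         280.01765403]
 [  0.         325.1922621  209.24961089]
 [  0.           0.           1.        ]] [[ 3.12685599e-01  9.00638723e-01  3.01790669e-01  1.17917787e-01]
 [ 9.49856354e-01 -2.96219072e-01 -1.00135752e-01  6.17978216e-01]
 [-7.89983416e-04  3.17968792e-01 -9.48100851e-01  3.73153836e-01]
 [ 0.00000000e+00  0.00000000e+00  0.00000000e+00  1.00000000e+00]]
{'time_s': 0.15, 'q': array([ 1.12688642e+00,  2.21118875e-01,  1.52732464e+00,  2.79386928e-06,
        1.39470678e+00, -1.26105459e-01]), 'joint_velocities': array([-0.0001507 , -0.00153704, -0.00355196, -0.00154249,  0.00099014,
        0.00086097]), 'joint_torque': array([ 1.75269666e-03, -4.97479784e+01, -3.89907467e+01, -1.21886023e-04,
        7.18564144e-03, -2.73200880e-05]), 'eef_pos': array([0.19508938, 0.59324282, 0.20341733]), 'tcp_rot': array([-1.69866721,  1.56923868, -2.01647215]), 'ft_force': array([ 0.36128668, -0.83980582,  0.46544067]), 'torque': array([ 0.02915843,  0.01196706, -0.04201351]), 'opening': 0.0852293543867144}
```

View pics/scene0.png

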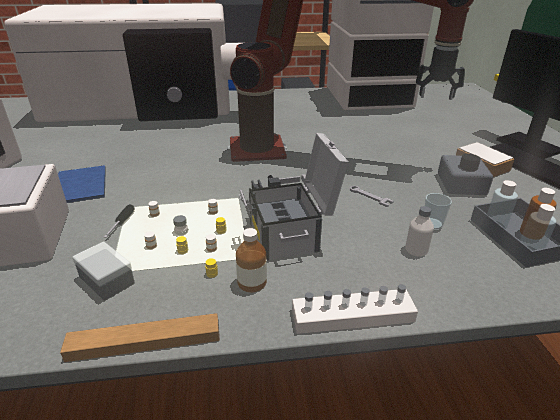

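View pics/side0.png

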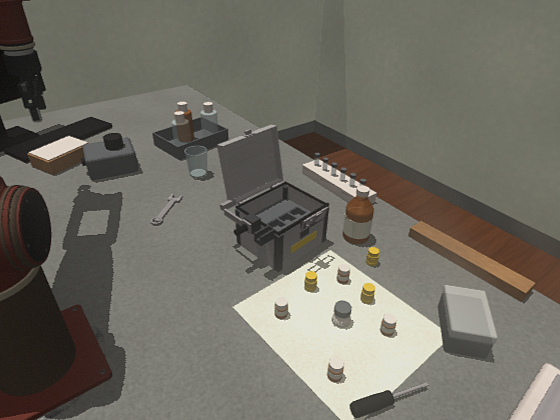

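View pics/wrist0.png

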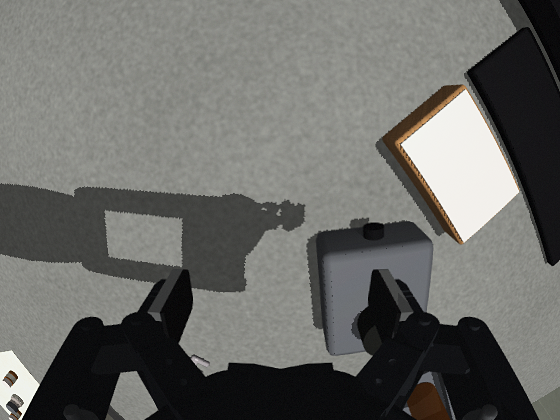

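```bash
python3 - <<'E'
import cv2
a=cv2.imread("pics/scene0.png");b=cv2.imread("pics/side0.png")
cv2.imwrite("pics/s0c.png",cv2.resize(a[125:285,120:350],None,fx=3.4,fy=3.4,interpolation=cv2.INTER_CUBIC))
cv2.imwrite("pics/d0c.png",cv2.resize(b[120:280,210:390],None,fx=3.7,fy=3.7,interpolation=cv2.INTER_CUBIC))
cv2.imwrite("pics/d0v.png",cv2.resize(b[240:400,230:450],None,fx=3.6,fy=3.6,interpolation=cv2.INTER_CUBIC))
E
```

```text
(no output)
```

View pics/s0c.png

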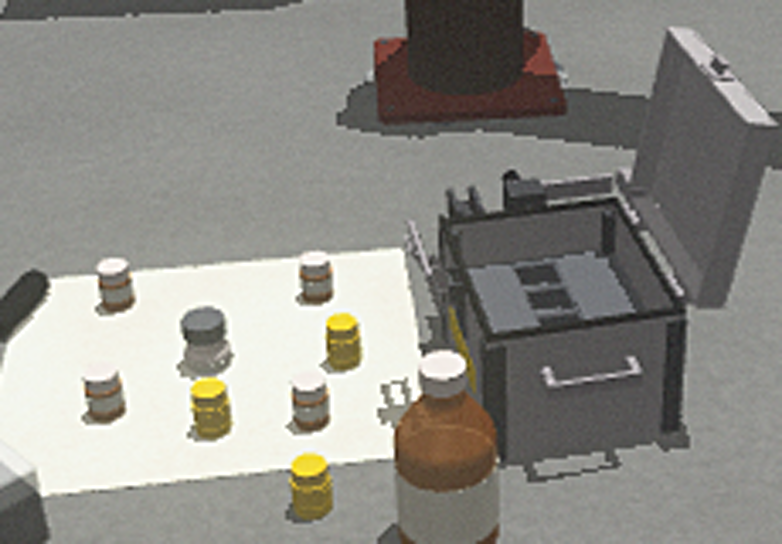

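View pics/d0c.png

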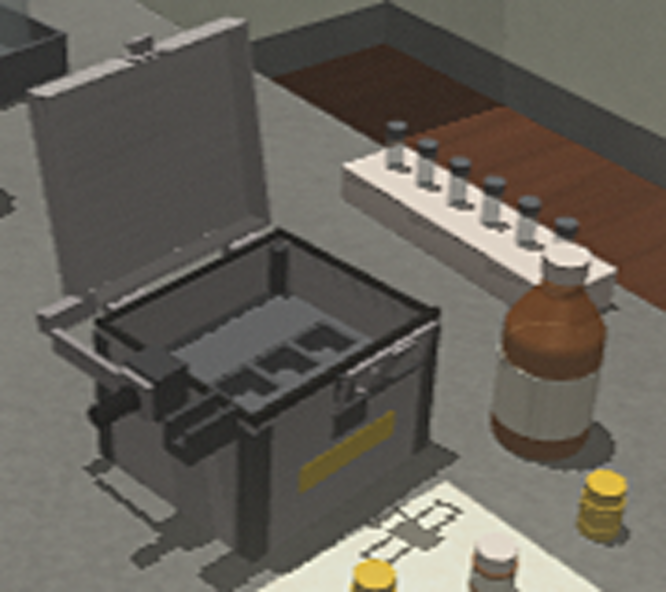

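View pics/d0v.png

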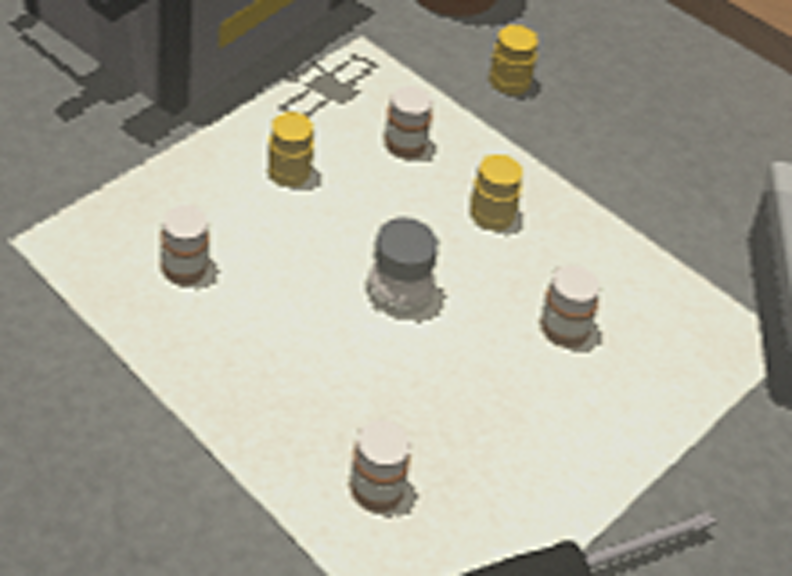

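```bash
cat > h.py <<'E'
import numpy as np, cv2
from plant import *
def cloud(name):
    c=get_calibration(name); im,d=get_image(name)
    K=c["intrinsics"];T=c["world_from_camera"]
    v,u=np.mgrid[:d.shape[0],:d.shape[1]]
    if name=="wrist":
        a=(u-K[0,2])/K[0,0]; b=(v-K[1,2])/K[1,1]; r=np.hypot(a,b)+1e-9
        s=np.tan(r)/r; P=np.stack([a*s*d,b*s*d,d],-1)
    else:
        P=np.stack([(u-K[0,2])/K[0,0]*d,(v-K[1,2])/K[1,1]*d,d],-1)
    W=P@T[:3,:3].T+T[:3,3]; W[d<=0]=np.nan
    return im,d,W
def ray(name,u,v,c=None):
    c=c or get_calibration(name);K=c["intrinsics"];T=c["world_from_camera"]
    a=(u-K[0,2])/K[0,0]; b=(v-K[1,2])/K[1,1]
    if name=="wrist":
        r=np.hypot(a,b)+1e-9; p=np.array([a/r*np.sin(r),b/r*np.sin(r),np.cos(r)])
    else: p=np.array([a,b,1.])
    return T[:3,3],T[:3,:3]@p
def onplane(name,u,v,z,c=None):
    o,p=ray(name,u,v,c); return o+p*(z-o[2])/p[2]
def proj(name,X,c=None):
    c=c or get_calibration(name);K=c["intrinsics"];T=c["world_from_camera"]
    p=(np.asarray(X)-T[:3,3])@T[:3,:3]
    if name=="wrist":
        r=np.hypot(p[...,0],p[...,1])+1e-12; th=np.arctan2(r,p[...,2]); s=(th/r)
        return np.stack([K[0,0]*p[...,0]*s+K[0,2],K[1,1]*p[...,1]*s+K[1,2]],-1)
    return np.stack([K[0,0]*p[...,0]/p[...,2]+K[0,2],K[1,1]*p[...,1]/p[...,2]+K[1,2]],-1)
def save(n,im,s=1):
    cv2.imwrite("pics/"+n+".png",cv2.resize(im[:,:,::-1],None,fx=s,fy=s,interpolation=cv2.INTER_CUBIC))
E
python3 - <<'E'
from h import *
# caps: white blobs on top of vials in side & scene -> top z=0.04
for n,pts in [("scene",[(153,204),(212,202),(150,236),(211,238)]),("side",[(336,362),(282,301),(389,318),(344,267)])]:
    for p in pts: print(n,p,onplane(n,*p,0.04).round(4))
for n in("scene","side"):
    im,d,W=cloud(n); print(W[200:215:7,150:500:100].round(3)[0])
    m=(abs(W[...,2]-.111)<.008)&(W[...,0]>.3)&(W[...,0]<.9)&(abs(W[...,1])<.4)
    top=np.zeros((500,500,3),np.uint8)
    q=W[m]; ii=((q[:,0]-.35)*1000).astype(int); jj=((.25-q[:,1])*1000).astype(int)
    ok=(ii>=0)&(ii<500)&(jj>=0)&(jj<500); top[499-ii[ok],jj[ok]]=im[m][ok]//2+120
    cv2.imwrite(f"pics/top_{n}.png",top[:,:,::-1])
E
cd pics; python3 -c "
import cv2,numpy as np
cv2.imwrite('top.png',cv2.resize(np.hstack([cv2.imread('top_scene.png'),cv2.imread('top_side.png')]),(800,400)))"
```

```text
scene (153, 204) [ 0.4352 -0.3343  0.04  ]
scene (212, 202) [ 0.4442 -0.1649  0.04  ]
scene (150, 236) [ 0.5921 -0.3225  0.04  ]
scene (211, 238) [ 0.6196 -0.1658  0.04  ]
side (336, 362) [ 0.4262 -0.3364  0.04  ]
side (282, 301) [ 0.4359 -0.1659  0.04  ]
side (389, 318) [ 0.5802 -0.3259  0.04  ]
side (344, 267) [ 0.6118 -0.1673  0.04  ]
[[ 0.347 -0.36   0.001]
 [ 0.518 -0.057  0.085]
 [ 0.414  0.262 -0.003]
 [ 0.581  0.494  0.084]]
[[ 3.830e-01  4.020e-01  2.000e-03]
 [ 5.300e-01  9.100e-02  1.140e-01]
 [ 8.490e-01  4.600e-02  1.600e-02]
 [ 2.256e+00  4.370e-01 -7.360e-01]]
```

View pics/top.png

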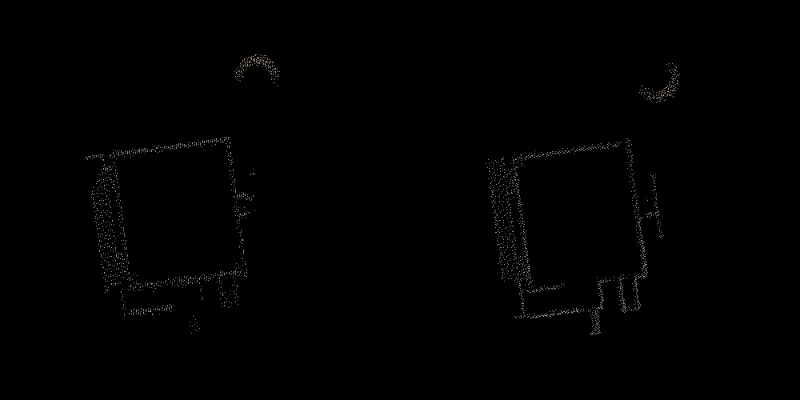

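```bash
cat >> h.py <<'E'
from scipy.spatial.transform import Rotation as Rot
def rpy(x,y):
    x=np.array(x,float);x/=np.linalg.norm(x);y=np.array(y,float);y-=x*(x@y);y/=np.linalg.norm(y)
    return Rot.from_matrix(np.c_[x,y,np.cross(x,y)]).as_euler("xyz")
def down(a): return rpy((0,0,-1),(np.cos(a),np.sin(a),0))
E
python3 - <<'E'
from h import *
o=observe();M=Rot.from_euler("xyz",o["tcp_rot"]).as_matrix();print(M.round(3))
for a in (0.1,0.1+np.pi/2,0.1-np.pi/2,.1+np.pi):
  for p in [(.52,.0,.36),(.6,.02,.1),(.43,-.336,.05),(.612,-.167,.05)]:
    q=inverse_kinematics(p,down(a)); print(round(a,2),p,None if q is None else np.round(q,2))
E
```

```text
[[-0.     0.312  0.95 ]
 [-0.001  0.95  -0.312]
 [-1.    -0.001 -0.   ]]
0.1 (0.52, 0.0, 0.36) [-0.15 -0.09  1.56 -0.    1.67 -0.25]
0.1 (0.6, 0.02, 0.1) [-0.1   0.26  1.69 -0.    1.2  -0.2 ]
0.1 (0.43, -0.336, 0.05) [-0.81  0.2   1.86  0.    1.08 -0.91]
0.1 (0.612, -0.167, 0.05) [-0.39  0.39  1.62 -0.    1.13 -0.49]
1.67 (0.52, 0.0, 0.36) [-0.15 -0.09  1.56  0.    1.67 -1.82]
1.67 (0.6, 0.02, 0.1) [-0.1   0.26  1.69  0.    1.2  -1.77]
1.67 (0.43, -0.336, 0.05) [-0.81  0.2   1.86  0.    1.08 -2.48]
1.67 (0.612, -0.167, 0.05) [-0.39  0.39  1.62  0.    1.13 -2.06]
-1.47 (0.52, 0.0, 0.36) [-0.15 -0.09  1.56  0.    1.67  1.32]
-1.47 (0.6, 0.02, 0.1) [-0.1   0.26  1.69  0.    1.2   1.37]
-1.47 (0.43, -0.336, 0.05) [-0.81  0.2   1.86  0.    1.08  0.66]
-1.47 (0.612, -0.167, 0.05) [-0.39  0.39  1.62  0.    1.13  1.08]
3.24 (0.52, 0.0, 0.36) None
3.24 (0.6, 0.02, 0.1) None
3.24 (0.43, -0.336, 0.05) [-0.81  0.2   1.86  0.    1.08  2.23]
3.24 (0.612, -0.167, 0.05) [-0.39  0.39  1.62 -0.    1.13  2.65]<stdin>:5: UserWarning: Gimbal lock detected. Setting third angle to zero since it is not possible to uniquely determine all angles.
```

```bash
python3 -W ignore - <<'E'
from h import *
movep((.53,-.09,.34),down(.1+np.pi/2))
im,d,W=cloud("wrist"); save("w1",im,1.4); np.savez("w1.npz",im=im,d=d,W=W,**get_calibration("wrist"))
print(observe()["eef_pos"],observe()["time_s"])
E
```

```text
[ 0.53008661 -0.089277    0.3398295 ] 3.025
```

View pics/w1.png

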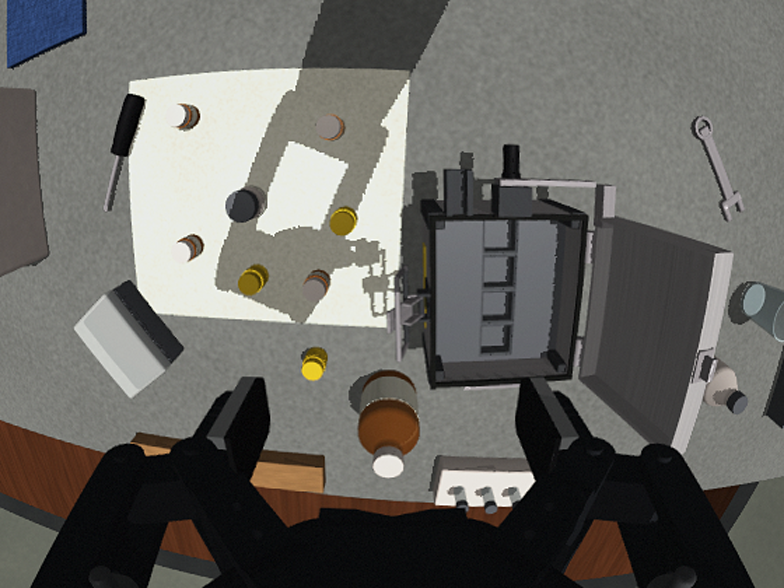

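```bash
python3 -W ignore - <<'E'
from h import *
f=np.load("w1.npz"); im=f["im"]; save("w1c",im[95:285,270:440],4)
u,v=np.array([340,385,400,360]),np.array([175,250,170,150])
for a,b in zip(u,v): print(a,b,f["W"][b,a].round(4))
E
```

```text
340 175 [ 0.5372 -0.0052  0.0702]
385 250 [0.6466 0.086  0.0688]
400 170 [0.5194 0.0829 0.0692]
360 150 [0.4924 0.0033 0.1256]
```

View pics/w1c.png

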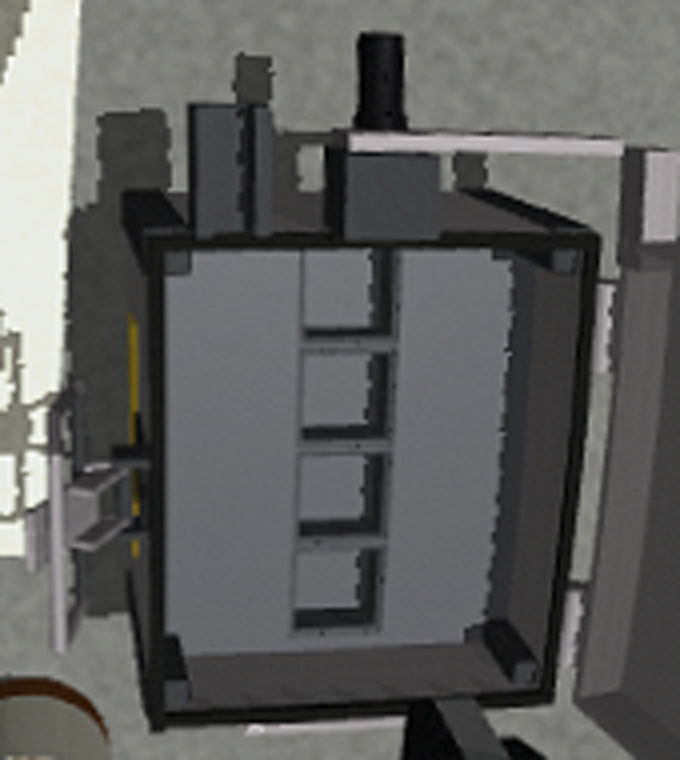

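```bash
cat >> h.py <<'E'
def fit2(A,B):
    A=np.array(A);B=np.array(B);a=A-A.mean(0);b=B-B.mean(0)
    th=np.arctan2((a[:,0]*b[:,1]-a[:,1]*b[:,0]).sum(),(a*b).sum());c,s=np.cos(th),np.sin(th);R=np.array([[c,-s],[s,c]])
    t=B.mean(0)-R@A.mean(0);return th,t,(A@R.T+t-B)
E
python3 -W ignore - <<'E'
from h import *
f=np.load("w1.npz"); c={k:f[k] for k in("intrinsics","world_from_camera")}
P=lambda x,y,z: onplane("wrist",x/4+270-.4,y/4+95-.4,z,c)[:2]
A=[];B=[]
for (px,py),(x,y) in zip([(147,237),(600,237),(152,728),(553,703)],[(-86,-75),(-86,75),(86,-75),(86,75)]):
    A.append((x/1e3,y/1e3));B.append(P(px,py,.11))
print(*fit2(A,B))
A2=[];B2=[]
for (px,py),x in zip([(347.5,348),(344,448),(340,545)],[-38,0,38]):
    A2.append((x/1e3,0));B2.append(P(px,py,.068))
print(*fit2(A2,B2))
# side / scene rim corners from depth clouds
for n in("scene","side"):
    im,d,W=cloud(n); m=(abs(W[...,2]-.110)<.004)&(abs(W[...,0]-.585)<.14)&(abs(W[...,1]-.03)<.12)
    th,t,_=fit2(A,B); cs,sn=np.cos(th),np.sin(th)
    L=(W[m][:,:2]-t)@np.array([[cs,-sn],[sn,cs]])
    for nm,k,s,lo,hi in[("x-",0,-1,-90,-75),("x+",0,1,75,92),("y-",1,-1,-80,-65),("y+",1,1,60,74)]:
        q=L[:,k]*1e3;o=L[:,1-k]*1e3;k2=(q>lo)&(q<hi)&(abs(o)<60);
        if k2.sum()>5:print(n,nm,k2.sum(),np.percentile(q[k2],[5,50,95]).round(1))
E
```

```text
0.135028240102226 [0.5831174  0.02709338] [[ 0.00079088  0.00086569]
 [ 0.00018974 -0.00033434]
 [-0.00047241  0.00015049]
 [-0.00050822 -0.00068185]]
0.13721652351188127 [0.58173875 0.02567319] [[-3.33065856e-04 -7.96340791e-05]
 [ 2.29860492e-04  9.90259751e-05]
 [ 1.03205364e-04 -1.93918960e-05]]
scene x- 118 [-88.1 -82.9 -79.9]
scene x+ 153 [79.2 83.6 85.9]
scene y- 35 [-78.7 -75.1 -74.3]
scene y+ 71 [69.6 71.1 73.7]
side x- 51 [-89.6 -88.1 -83.5]
side x+ 112 [76.3 78.7 82.1]
side y- 55 [-76.1 -74.  -72.7]
side y+ 105 [69.  70.7 73.3]
```

```bash
python3 -W ignore - <<'E'
from h import *
f=np.load("w1.npz"); im=f["im"]
t=[]
for x,y in [(132,83),(236,91),(134,177),(227,201)]:
    t.append(cv2.resize(im[y-20:y+20,x-20:x+20],None,fx=9,fy=9,interpolation=cv2.INTER_NEAREST)[:300] if 0 else cv2.resize(im[y-20:y+20,x-20:x+20],(290,290),interpolation=cv2.INTER_CUBIC))
g=np.vstack([np.hstack(t[:2]),np.hstack(t[2:])]); save("caps",g,1)
E
```

```text
(no output)
```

View pics/caps.png

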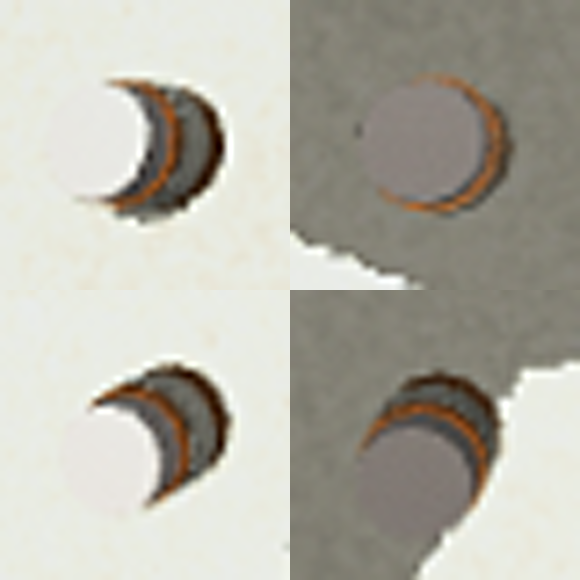

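```bash
python3 -W ignore - <<'E'
from h import *
f=np.load("w1.npz"); c={k:f[k] for k in("intrinsics","world_from_camera")}
V=[]
for (x,y),(a,b) in zip([(132,83),(236,91),(134,177),(227,201)],[(94,140),(132,140),(109,172),(125,190)]):
    u,v=x-20+a/7.25-.5,y-20+b/7.25-.5; X=onplane("wrist",u,v,.04,c); V.append(X); print(X.round(4))
    for n in("scene","side"): print("   ",n,proj(n,X).round(1))
im,d=get_image("side")
for X in V+[onplane("wrist",346/1.4,220/1.4,.04,c)]:
    p=tuple(np.round(proj("side",X)*1).astype(int)); cv2.circle(im,p,1,(255,0,0),-1)
save("sidechk",im[230:400,230:450],3.5)
im,d=get_image("scene")
for X in V: cv2.circle(im,tuple(np.round(proj("scene",X)).astype(int)),1,(255,0,0),-1)
save("scenechk",im[180:290,120:330],3.7)
E
```

```text
[ 0.4262 -0.3385  0.04  ]
    scene [151.9 202.5]
    side [336.8 362.9]
[ 0.4343 -0.166   0.04  ]
    scene [211.7 200.2]
    side [281.4 301.4]
[ 0.5816 -0.328   0.04  ]
    scene [148.4 233.7]
    side [390.3 318.3]
[ 0.6105 -0.1688  0.04  ]
    scene [209.9 236. ]
    side [344.1 267.6]
```

View pics/sidechk.png

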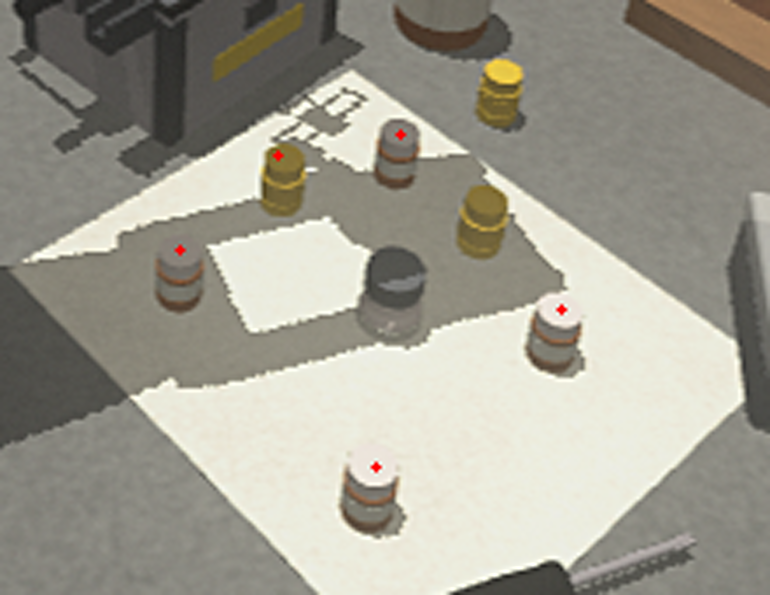

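View pics/scenechk.png

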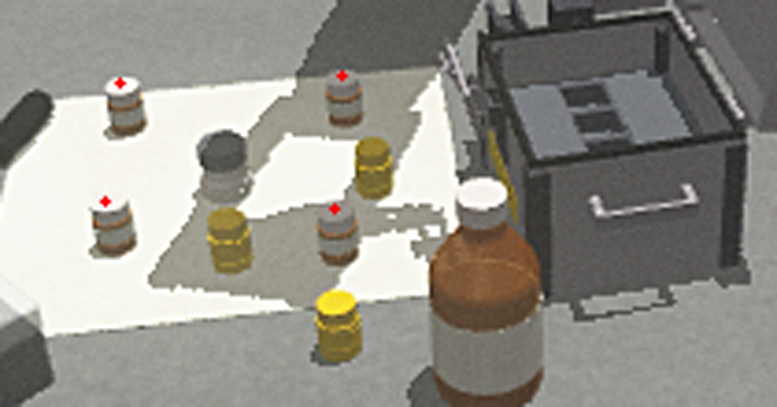

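```bash
cat >> h.py <<'E'
YAW=.1355; CO=np.array([.5828,.0266])
def c2w(x,y,z): 
    c,s=np.cos(YAW),np.sin(YAW); return np.array([CO[0]+c*x-s*y,CO[1]+s*x+c*y,z])
PY=down(YAW+np.pi/2)
def pick(xy,z=.019):
    gripper_to(.05)
    movep((xy[0],xy[1],.10),PY)
    move_l((xy[0],xy[1],z),feed=.1,max_force=8)
    gripper_to(.0,30); o=observe(); print("grip",o["opening"],o["eef_pos"],o["time_s"])
    return o["opening"]
E
python3 -W ignore - <<'E'
from h import *
op=pick((.4343,-.166))
move_l((.4343,-.166,.2),feed=.2)
im,d,W=cloud("wrist"); save("w2",im,1.4)
E
```

```text
grip 0.0002492124719607886 [ 0.43431393 -0.16603385  0.0190738 ] 6.2083
```

View pics/w2.png

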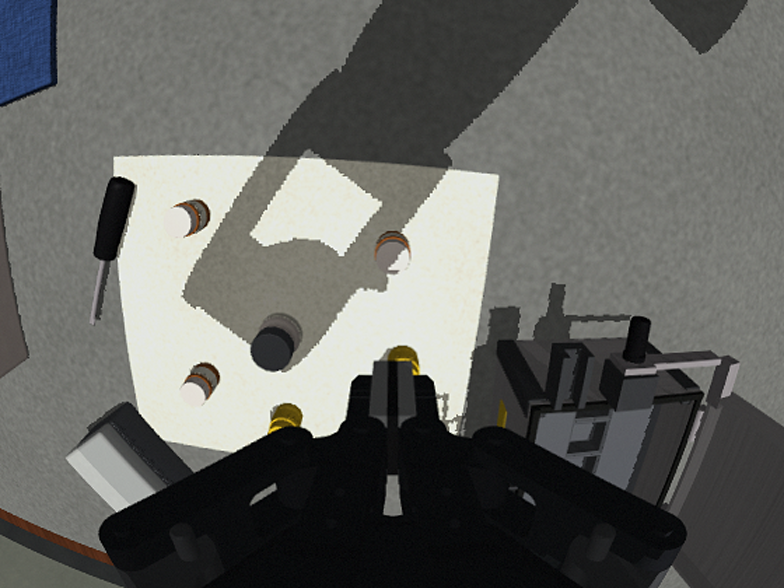

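```bash
python3 -W ignore - <<'E'
from h import *
for u,v in [(393,258),(184,219),(195,388)]: print(onplane("wrist",u/1.4,v/1.4,.04).round(4))
print(observe()["eef_pos"])
im,_=get_image("wrist"); save("w2c",im[150:215,250:310],9)
E
```

```text
[ 0.4343 -0.1653  0.04  ]
[ 0.4231 -0.3311  0.04  ]
[ 0.5734 -0.3242  0.04  ]
[ 0.43336088 -0.16547302  0.19831826]
```

View pics/w2c.png

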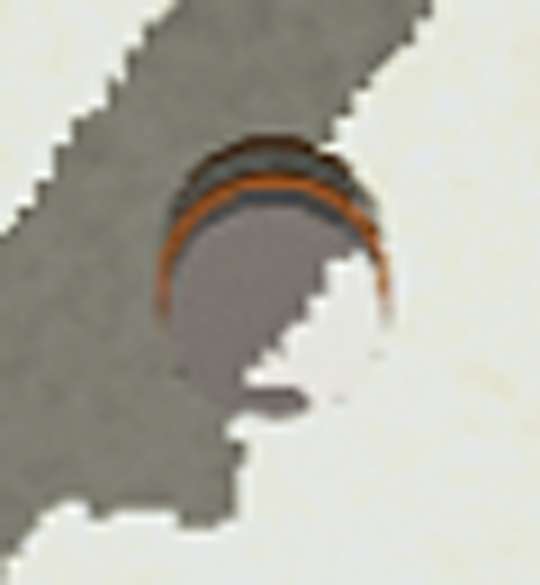

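```bash
python3 -W ignore - <<'E'
from h import *
im,d,W=cloud("wrist")
print(W[184,280],W[178,278],W[200,300])
print(W[156,131],W[277,139])
f=np.load("w1.npz")["W"]; print(f[91,232+2],f[83,125],f[180,129],f[205,222])
for n in("scene","side"):
    c=get_calibration(n); im,d,W=cloud(n)
    p=proj(n,np.array([.4343,-.166,.04])).round().astype(int); print(n,W[p[1]+2,p[0]])
save("sd2",get_image("side")[0][230:400,230:450],3.5)
E
```

```text
[ 0.43417024 -0.16603106  0.03958191] [ 0.42806693 -0.16895037  0.03971122] [ 0.45951096 -0.13871889  0.0018409 ]
[ 0.42253961 -0.33145368  0.04031411] [ 0.57348779 -0.32467212  0.03966624]
[ 0.43600088 -0.16542843  0.0399191 ] [ 0.4281195  -0.33678008  0.04126478] [ 0.5814579  -0.32765373  0.03886963] [ 0.60818455 -0.17169443  0.03953972]
scene [ 0.44033452 -0.16514698  0.03757302]
side [ 0.43119655 -0.16860781  0.03950306]
```

View pics/sd2.png

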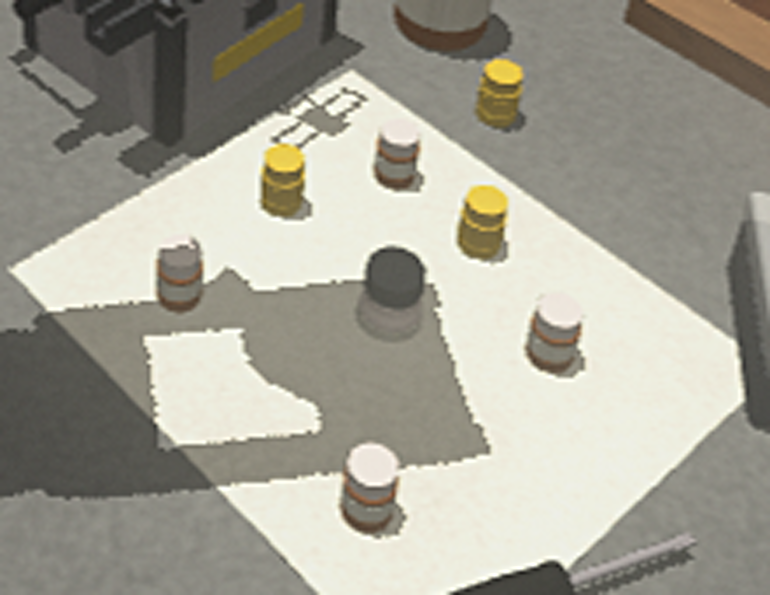

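```bash
python3 -W ignore - <<'E'
from h import *
gripper_to(.05)
move_l((.4345,-.166,.06),feed=.2)
move_l((.4345,-.166,.012),feed=.1,max_force=8)
gripper_to(.032,30); 
im,_=get_image("wrist"); save("w3",im[100:420,150:410],2)
r=gripper_to(.0,30); o=observe(); print(r,"grip",o["opening"],o["eef_pos"],o["time_s"],o["ft_force"])
im,_=get_image("wrist"); save("w4",im[100:420,150:410],2)
E
cd pics; python3 -c "
import cv2,numpy as np
cv2.imwrite('w34.png',cv2.resize(np.hstack([cv2.imread('w3.png'),cv2.imread('w4.png')]),(800,492)))"
```

```text
False grip 0.004758319199919202 [ 0.43809146 -0.16825168  0.01569988] 10.3417 [-0.8101133   0.36357727 18.88337447]
```

View pics/w34.png

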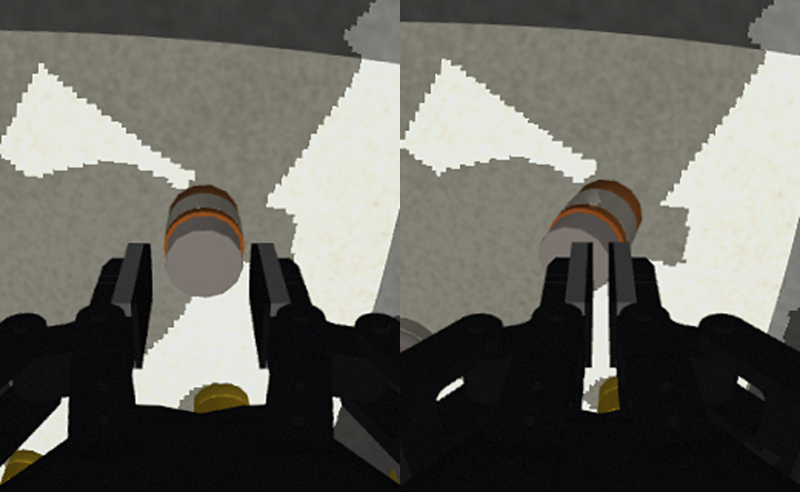

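```bash
python3 -W ignore - <<'E'
from h import *
o=observe(); print(Rot.from_euler("xyz",o["tcp_rot"]).as_matrix().round(3),o["eef_pos"])
for n in("scene","side"):
    im,_=get_image(n); p=proj(n,o["eef_pos"]).round().astype(int); print(p)
    cv2.circle(im,tuple(p),1,(255,0,0),-1); x,y=p; save("t_"+n,im[y-75:y+55,x-85:x+85],4)
E
```

```text
[[ 0.006 -0.135  0.991]
 [-0.004  0.991  0.135]
 [-1.    -0.005  0.006]] [ 0.43808124 -0.1682844   0.01568401]
[212 208]
[283 309]
```

View pics/t_side.png

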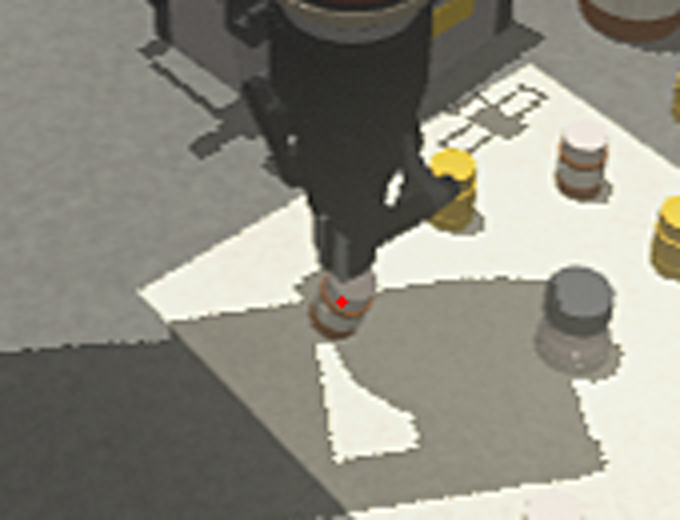

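View pics/t_scene.png

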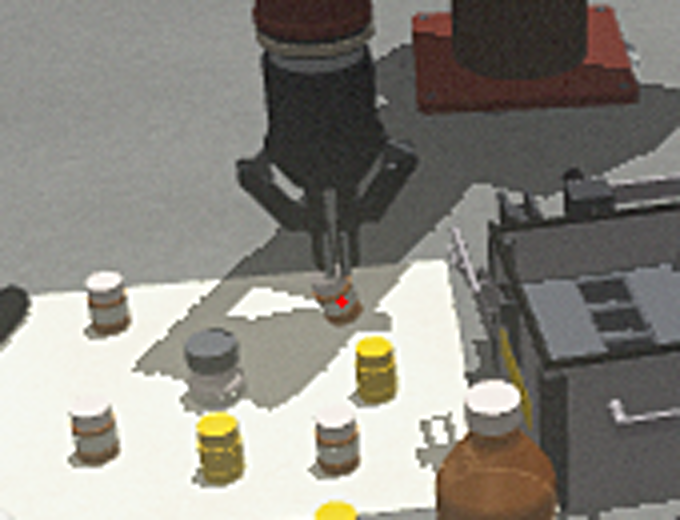

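```bash
python3 -W ignore - <<'E'
from h import *
gripper_to(.02); move_l((.4343,-.166,.12),feed=.15)
gripper_to(0)
movep((.37,-.09,.06),PY); hold(.3)
print(observe()["ft_force"],observe()["opening"])
s=move_l((.37,-.09,-.03),feed=.04,max_force=5); o=observe(); print(s,o["eef_pos"],o["ft_force"],o["time_s"])
for n in("side","wrist"):
    im,_=get_image(n); save("u_"+n,im,1.4)
E
```

```text
[-0.28250641  0.09469175 -0.54407184] -0.0001479265769643353
True [ 0.37000171 -0.08999666 -0.02698003] [-1.13829457  0.52902158  5.47875925] 14.8
```

View pics/u_side.png

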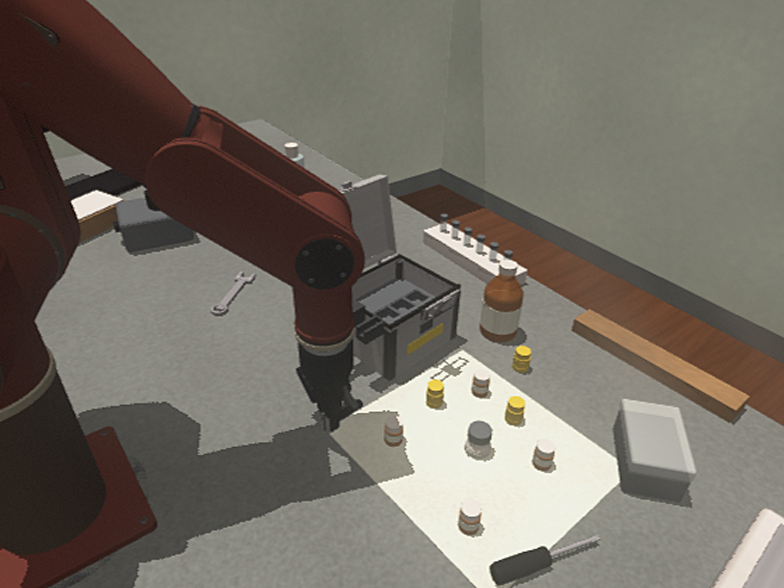

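View pics/u_wrist.png

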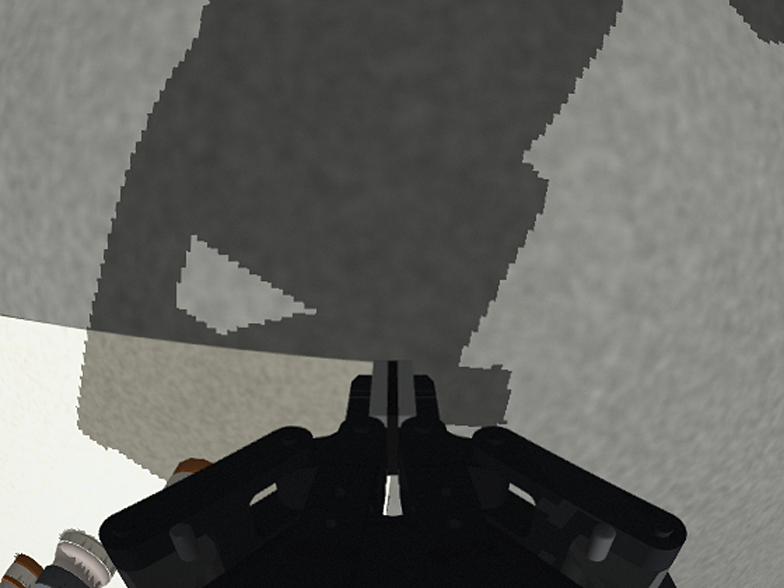

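```bash
cat >> h.py <<'E'
ZO=-.027   # reported TCP lies 27 mm beyond the real shut tips
E
python3 -W ignore - <<'E'
from h import *
move_l((.37,-.09,.10),feed=.2)
movep((.45,-.17,.24),PY); hold(.3)
im,d,W=cloud("wrist"); save("w5",im,1.4); np.savez("w5.npz",im=im,d=d,W=W,**get_calibration("wrist"))
E
```

```text
(no output)
```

View pics/w5.png

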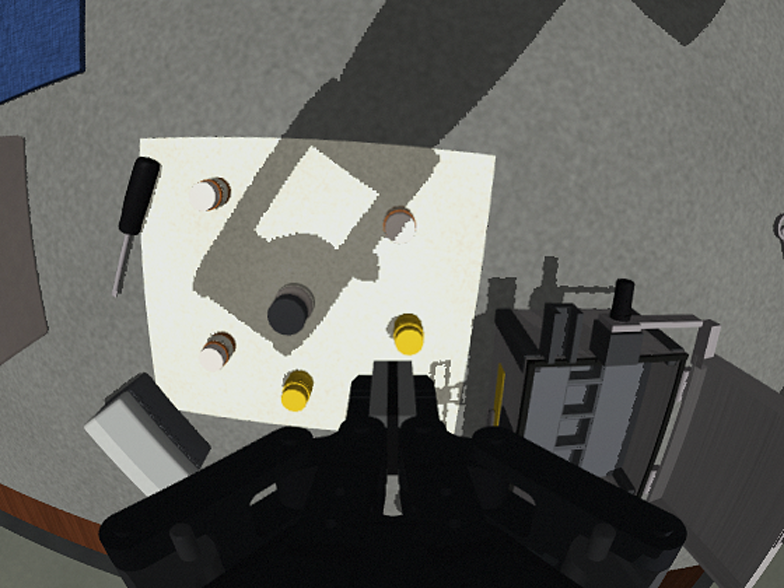

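```bash
cat >> h.py <<'E'
def caps(W,im,zlo=.036,zhi=.0445,lim=(.3,.75,-.45,-.08)):
    m=((W[...,2]>zlo)&(W[...,2]<zhi)&(W[...,0]>lim[0])&(W[...,0]<lim[1])&(W[...,1]>lim[2])&(W[...,1]<lim[3])).astype(np.uint8)
    n,l,s,_=cv2.connectedComponentsWithStats(m); out=[]
    for i in range(1,n):
        if s[i,4]<25: continue
        q=W[l==i]; col=np.median(im[l==i],0); (cx,cy),r=cv2.minEnclosingCircle(q[:,:2].astype(np.float32)*1000)
        sat=col.max()-col.min()
        out.append((round(cx/1e3,4),round(cy/1e3,4),round(r,1),col.astype(int).tolist(),s[i,:5].tolist()))
    return out
E
python3 -W ignore - <<'E'
from h import *
for k in("w1","w5"):
    f=np.load(k+".npz"); print(k,*caps(f["W"],f["im"]),sep="\n")
E
```

```text
w1
(0.427, -0.3378, 13.2, [232, 232, 227], [118, 74, 16, 17, 190])
(0.4347, -0.1656, 13.1, [139, 132, 126], [226, 82, 18, 17, 237])
(0.523, -0.2524, 17.2, [27, 29, 30], [164, 135, 20, 21, 71])
(0.5342, -0.1433, 13.0, [129, 106, 21], [235, 151, 18, 17, 233])
(0.5814, -0.3269, 13.5, [233, 231, 225], [123, 172, 14, 16, 181])
(0.6119, -0.244, 13.6, [125, 103, 19], [170, 195, 16, 16, 201])
(0.6114, -0.1689, 13.0, [128, 121, 116], [216, 199, 17, 17, 221])
(0.6795, -0.3886, 59.7, [37, 38, 40], [81, 205, 43, 55, 234])
(0.7111, -0.1671, 13.0, [233, 205, 41], [215, 257, 16, 15, 165])
(0.732, -0.0935, 17.4, [87, 85, 77], [258, 274, 17, 13, 36])
w5
(0.4263, -0.3379, 13.2, [229, 228, 221], [135, 130, 20, 21, 323])
(0.4342, -0.1658, 12.7, [128, 121, 116], [275, 152, 22, 22, 369])
(0.5178, -0.2514, 15.8, [26, 28, 29], [196, 211, 23, 17, 73])
(0.5348, -0.1441, 12.8, [229, 200, 40], [283, 234, 19, 20, 295])
(0.5805, -0.3276, 13.4, [229, 226, 218], [142, 247, 18, 19, 250])
(0.6808, -0.3911, 59.8, [35, 36, 38], [88, 276, 56, 60, 324])
(0.6116, -0.2442, 13.3, [229, 198, 38], [201, 277, 18, 17, 249])
```

```bash
cat >> h.py <<'E'
def pick(xy,tip=.016):
    gripper_to(.05)
    movep((xy[0],xy[1],.05),PY)
    s=move_l((xy[0],xy[1],tip+ZO),feed=.1,max_force=8)
    gripper_to(.0,30); o=observe(); print("grip",s,o["opening"],o["eef_pos"],o["time_s"])
    return o["opening"]
E
python3 -W ignore - <<'E'
from h import *
op=pick((.4344,-.1657))
hold(.1); im,_=get_image("wrist"); save("w6",im,1.2); im,_=get_image("side"); save("sd6",im[230:400,200:420],3.5)
E
```

```text
grip False 0.02608535886778348 [ 0.43523703 -0.1662095  -0.00995186] 19.2
```

View pics/w6.png

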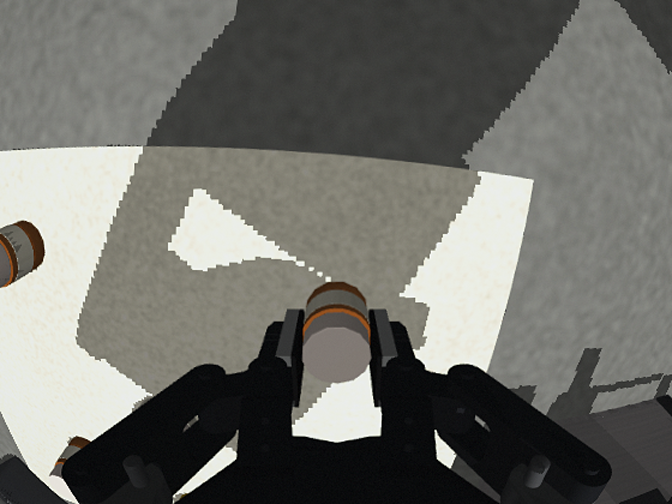

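View pics/sd6.png

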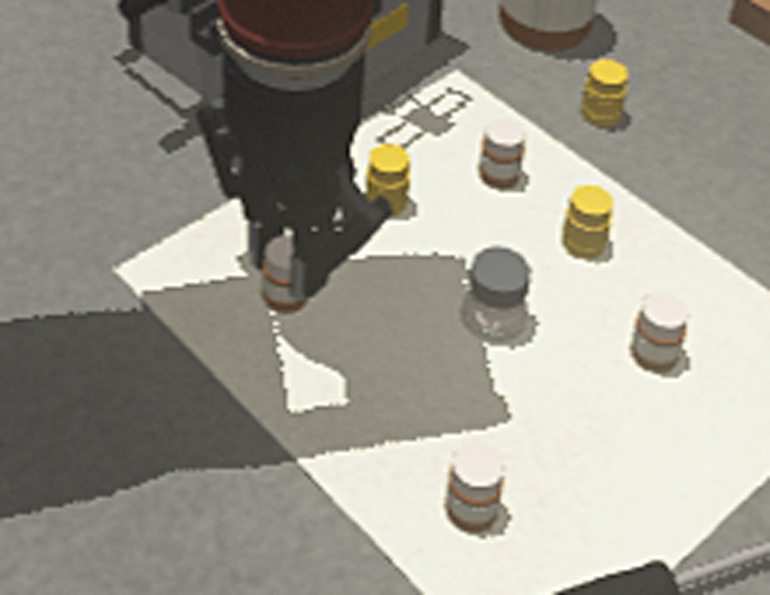

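```bash
python3 -W ignore - <<'E'
from h import *
move_l((.4344,-.1657,.14),feed=.12); hold(.3)
o=observe();print(o["opening"],o["eef_pos"])
im,_=get_image("side"); e=o["eef_pos"]
p=proj("side",e+[0,0,.027-.016]).round().astype(int); print(p)
x,y=p; save("sd7",im[y-60:y+60,x-70:x+70],5)
im,_=get_image("wrist"); save("w7",im[180:420,170:410],2.4)
E
```

```text
0.0261694118178897 [ 0.43419217 -0.16558907  0.13962627]
[283 261]
```

View pics/sd7.png

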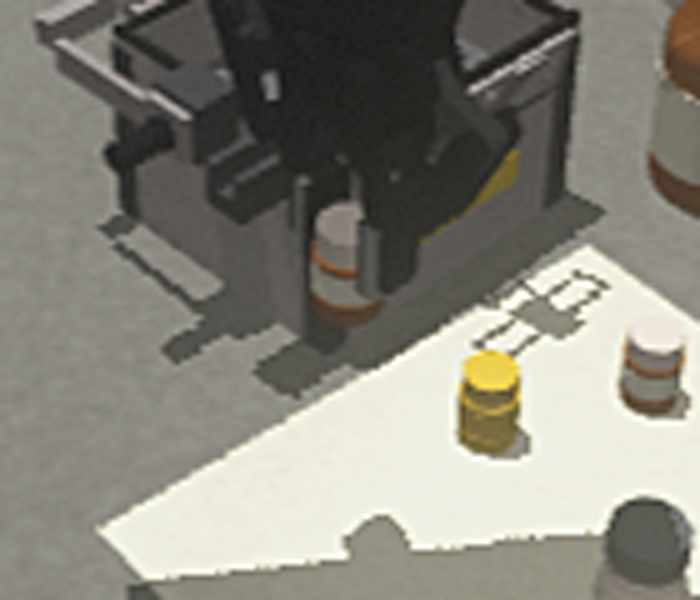

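View pics/w7.png

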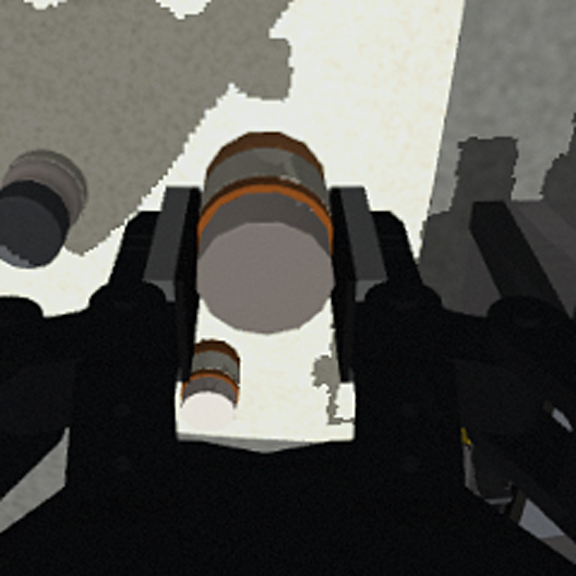

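```bash
cat >> h.py <<'E'
CX={1:-.057,2:-.019,3:.019,4:.057}
def over(cell,z=.17):
    p=c2w(CX[cell],0,z); e=observe()["eef_pos"]
    if e[2]<.165: move_l((e[0],e[1],.17),feed=.25)
    movep(p,PY); return p
E
python3 -W ignore - <<'E'
from h import *
p=over(4); move_l((p[0],p[1],.075),feed=.12,max_force=8); hold(.3); print(observe()["eef_pos"],p)
im,_=get_image("wrist"); save("w8",im[180:420,170:410],2.4)
E
```

```text
[0.63973496 0.03431863 0.07571351] [0.63927753 0.03429989 0.17      ]
```

View pics/w8.png

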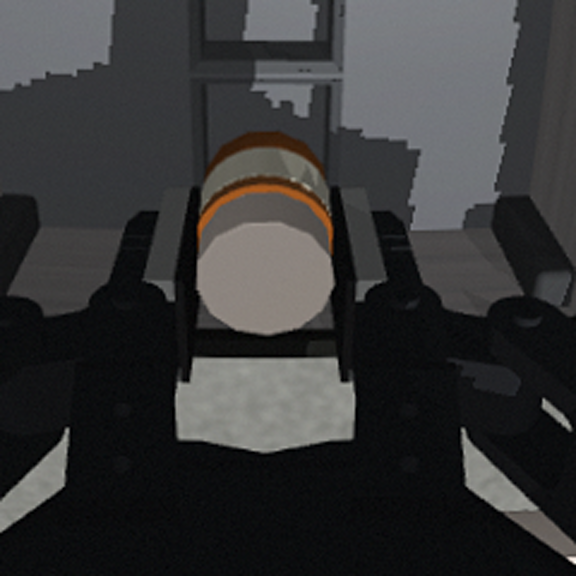

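```bash
python3 -W ignore - <<'E'
from h import *
p=c2w(CX[4],0,0)
s=move_l((p[0],p[1],.040),feed=.05,max_force=5); hold(.1); o=observe(); print(s,o["eef_pos"],o["ft_force"],o["time_s"])
im,_=get_image("wrist"); save("w9",im[180:420,170:410],2.4)
E
```

```text
True [0.63827546 0.03433478 0.04095716] [-0.16421727 -0.17200355  5.07684191] 24.6167
```

View pics/w9.png

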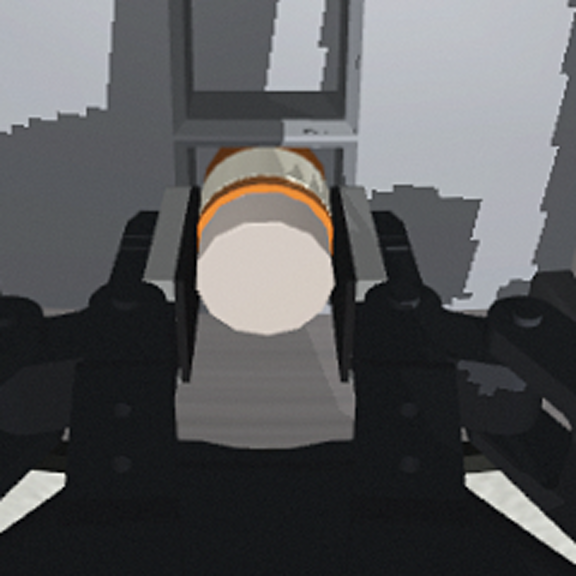

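```bash
python3 -W ignore - <<'E'
from h import *
gripper_to(.045); e=observe()["eef_pos"]
move_l((e[0],e[1],.2),feed=.2)
movep((.50,-.12,.24),PY); hold(.2)
im,d,W=cloud("wrist"); save("w10",im,1.4)
print(*caps(W,im),sep="\n"); print(observe()["time_s"])
L=caps(W,im,.08,.096,(.5,.7,-.03,.09)); 
for l in L: 
    dx=np.array(l[:2])-CO; c,s=np.cos(YAW),np.sin(YAW); print(l,(c*dx[0]+s*dx[1]).round(4),(-s*dx[0]+c*dx[1]).round(4))
E
```

```text
(0.4268, -0.3379, 13.4, [230, 229, 223], [103, 86, 19, 21, 300])
(0.5194, -0.2491, 16.2, [27, 28, 29], [163, 166, 20, 22, 83])
(0.5345, -0.1424, 13.0, [125, 102, 20], [247, 189, 21, 22, 359])
(0.581, -0.328, 13.4, [231, 228, 221], [108, 206, 17, 19, 252])
(0.6116, -0.2439, 13.1, [231, 201, 39], [165, 237, 19, 19, 278])
(0.68, -0.3888, 59.6, [36, 37, 39], [61, 239, 51, 65, 341])
(0.6106, -0.1689, 13.1, [232, 229, 223], [221, 244, 20, 19, 272])
(0.7119, -0.1595, 9.1, [234, 203, 39], [231, 312, 5, 11, 35])
(0.732, -0.094, 18.9, [85, 84, 76], [266, 326, 21, 16, 82])
27.0333
(0.5179, 0.0829, 18.5, [54, 53, 53], [448, 212, 11, 27, 150]) -0.0567 0.0646
(0.6351, 0.0335, 12.9, [231, 228, 221], [376, 296, 21, 17, 244]) 0.0528 -0.0002
```

View pics/w10.png

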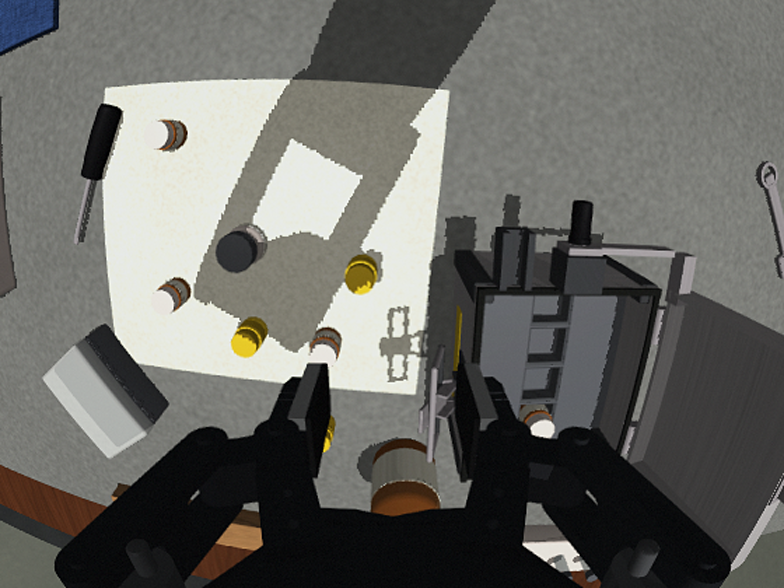

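```bash
cat >> h.py <<'E'
CO=np.array([.5820,.0262])
def look(v):
    "find the white-capped vial nearest v from above with the wrist camera"
    im,d,W=cloud("wrist")
    L=[l for l in caps(W,im) if min(l[3])>60 and 11<l[2]<15.5 and max(l[3])-min(l[3])<40]
    print([l[:3] for l in L]); L.sort(key=lambda l:np.hypot(l[0]-v[0],l[1]-v[1])); return L[0][:2],im
def place(cell,zc=.040):
    p=over(cell,.17); move_l((p[0],p[1],.08),feed=.2,max_force=8)
    s=move_l((p[0],p[1],zc),feed=.06,max_force=5); hold(.1); o=observe(); print("place",s,(o["eef_pos"]-p).round(4)[:2],o["eef_pos"][2],o["ft_force"].round(1),o["time_s"],o["opening"])
    return o
def release():
    gripper_to(.045); e=observe()["eef_pos"]; move_l((e[0],e[1],.17),feed=.25)
E
python3 -W ignore - <<'E'
from h import *
movep((.59,-.169,.12),PY); hold(.15)
v,im=look((.611,-.169)); print(v); save("w11",im)
if np.hypot(v[0]-.611,v[1]+.169)<.02:
    op=pick(v); move_l((v[0],v[1],.17),feed=.2); print(observe()["opening"])
E
```

```text
[(0.4302, -0.3377, 12.2), (0.581, -0.3274, 13.3), (0.6114, -0.1687, 13.1), (0.737, -0.1003, 14.1)]
(0.6114, -0.1687)
grip False 0.026128451347983767 [ 0.61238012 -0.16908879 -0.00978918] 29.6167
0.02678847538917026
```

View pics/w11.png

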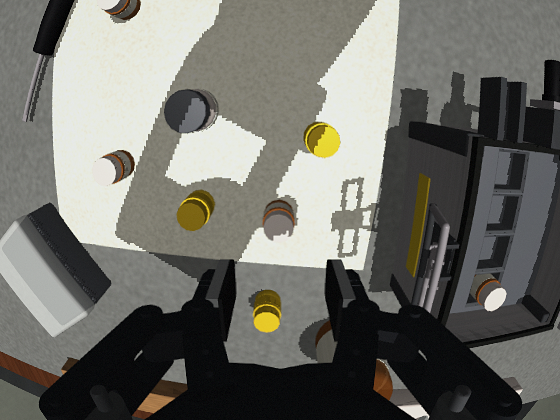

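```bash
python3 -W ignore - <<'E'
from h import *
o=place(3)
im,_=get_image("wrist"); save("w12",im[180:420,170:410],2.4)
E
```

```text
place True [-0.001   0.0002] 0.040957100262632364 [-1.8 -0.5  5.3] 32.8083 0.02662141867145877
```

View pics/w12.png

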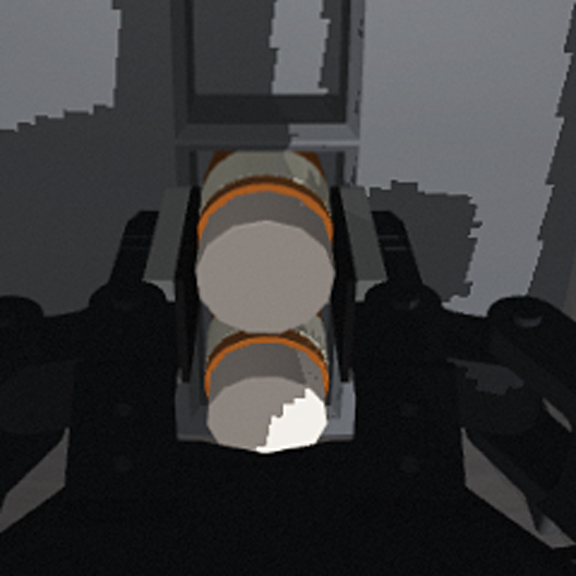

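Same depth as the first and in its cell; release and go on with the third vial.

```bash
python3 -W ignore - <<'E'
from h import *
release()
e=observe()["eef_pos"]; movep((.57,-.30,.14),PY); hold(.15)
v,im=look((.581,-.3275)); print(v); save("w13",im)
if np.hypot(v[0]-.581,v[1]+.3275)<.02:
    op=pick(v); move_l((v[0],v[1],.17),feed=.2); print(observe()["opening"])
    o=place(2)
    im,_=get_image("wrist"); save("w14",im[180:420,170:410],2.4)
E
```

```text
[(0.4265, -0.3381, 13.1), (0.5771, -0.3578, 13.0)]
(0.5771, -0.3578)
```

View pics/w13.png

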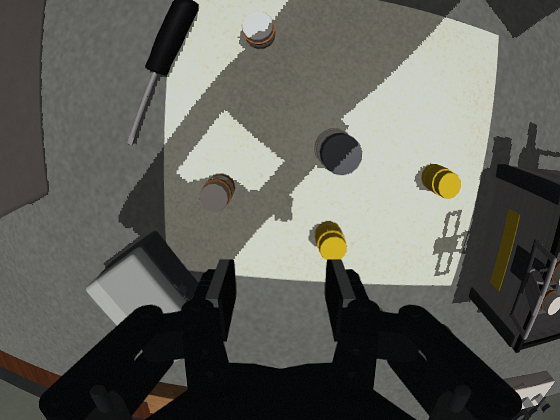

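```bash
python3 -W ignore - <<'E'
from h import *
im,d,W=cloud("wrist"); q=W[(W[...,2]>.02)&(W[...,2]<.09)&(W[...,0]>.5)&(W[...,1]<-.37)&(W[...,0]<.9)]
dd=np.hypot(q[:,0]-.5825,q[:,1]+.395); dv=np.hypot(q[:,0]-.5771,q[:,1]+.3578)
k=np.argsort(dd)[:2000]; print(q[k][dv[k]>.02][:5].round(3))
E
```

```text
[[ 0.633 -0.423  0.061]
 [ 0.633 -0.424  0.061]
 [ 0.634 -0.422  0.058]
 [ 0.632 -0.425  0.063]
 [ 0.634 -0.422  0.063]]
```

```bash
python3 -W ignore - <<'E'
from h import *
movep((.565,-.345,.12),PY); hold(.15)
v,im=look((.577,-.358)); print(v); save("w13b",im[100:300,150:400],3)
if np.hypot(v[0]-.577,v[1]+.358)<.01:
    op=pick(v); move_l((v[0],v[1],.17),feed=.2); print(observe()["opening"])
    o=place(2)
    im,_=get_image("wrist"); save("w14",im[180:420,170:410],2.4)
E
```

```text
[(0.4265, -0.3382, 13.0), (0.5775, -0.3574, 13.1)]
(0.5775, -0.3574)
grip False 0.026624025793940773 [ 0.57831069 -0.35804055 -0.00979038] 37.575
0.026247877211462534
place True [-0.001   0.0001] 0.040936942126873065 [-1.3 -0.4  4.7] 41.3833 0.02621348156035567
```

View pics/w14.png

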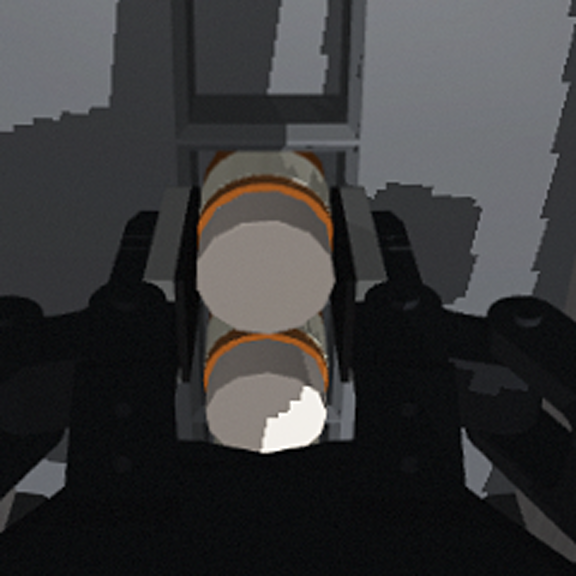

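```bash
python3 -W ignore - <<'E'
from h import *
release()
movep((.42,-.325,.12),PY); hold(.15)
v,im=look((.4265,-.3382)); print(v)
if np.hypot(v[0]-.4265,v[1]+.3382)<.01:
    op=pick(v); move_l((v[0],v[1],.17),feed=.2); print(observe()["opening"])
    o=place(1)
    im,_=get_image("wrist"); save("w15",im[180:420,170:410],2.4)
E
```

```text
[(0.4263, -0.3381, 13.1)]
(0.4263, -0.3381)
grip False 0.02616446089967024 [ 0.42701922 -0.33885752 -0.00985046] 45.7417
0.026152225649786164
place True [-0.001   0.0002] 0.04089747454073012 [-1.  -0.2  6.1] 49.5167 0.026280047395026825
```

View pics/w15.png

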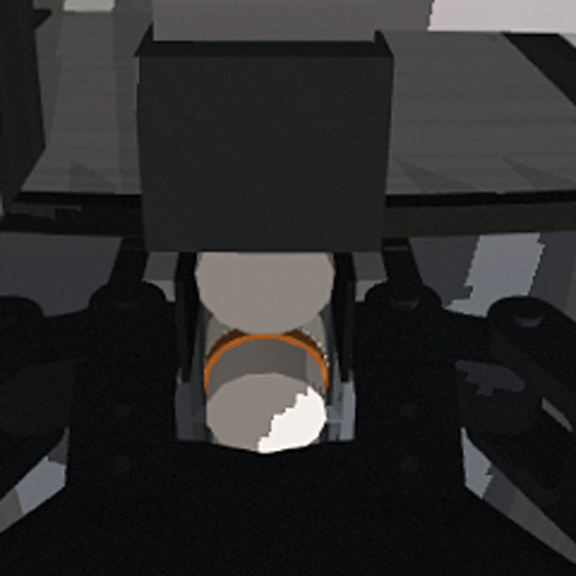

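Same depth; release, rise, and survey cells, pin, notch, loop.

```bash
python3 -W ignore - <<'E'
from h import *
release()
p=c2w(-.06,-.02,.22); movep(p,PY); hold(.2)
im,d,W=cloud("wrist"); np.savez("w16.npz",im=im,d=d,W=W,**get_calibration("wrist")); save("w16",im,1.4)
im2,_=get_image("side"); save("sd16",im2[110:290,200:400],3.8)
c,s=np.cos(YAW),np.sin(YAW)
for l in caps(W,im,.08,.096,(.45,.72,-.03,.09)):
    dx=np.array(l[:2])-CO; print(l,(c*dx[0]+s*dx[1]).round(4),(-s*dx[0]+c*dx[1]).round(4))
print(observe()["time_s"])
E
```

```text
(0.4893, 0.0607, 28.1, [73, 71, 71], [322, 163, 59, 6, 175]) -0.0872 0.0467
(0.4998, -0.0121, 10.4, [70, 69, 69], [262, 164, 23, 3, 69]) -0.0866 -0.0268
(0.5241, 0.0173, 13.0, [243, 243, 239], [288, 179, 26, 28, 560]) -0.0586 -0.001
(0.5197, 0.0882, 15.3, [62, 61, 60], [368, 185, 8, 31, 138]) -0.0534 0.0698
(0.5611, 0.0223, 12.9, [243, 241, 237], [288, 216, 25, 27, 522]) -0.0212 -0.001
(0.5985, 0.0276, 13.5, [242, 240, 236], [287, 250, 25, 25, 502]) 0.0165 -0.0008
(0.6368, 0.0332, 13.4, [242, 240, 235], [286, 281, 25, 24, 447]) 0.0552 -0.0005
(0.6593, 0.0207, 50.7, [72, 71, 71], [238, 302, 91, 17, 762]) 0.0758 -0.0159
51.1833
```

View pics/w16.png

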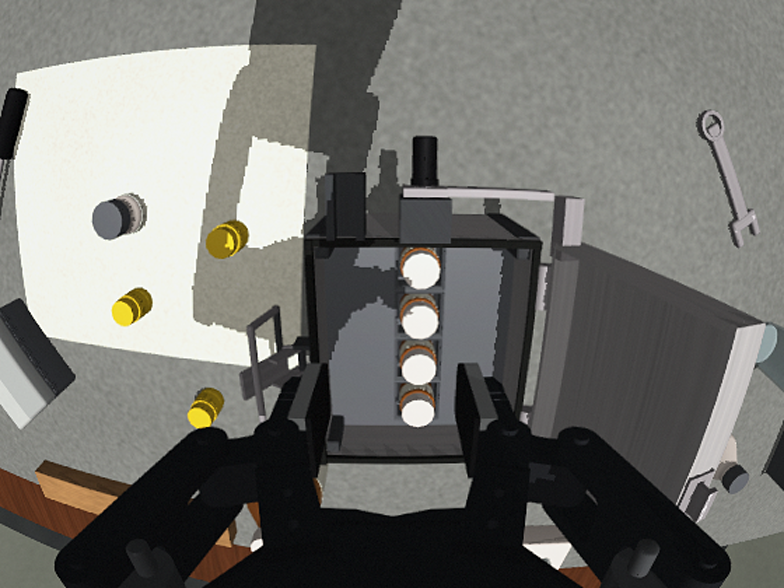

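View pics/sd16.png

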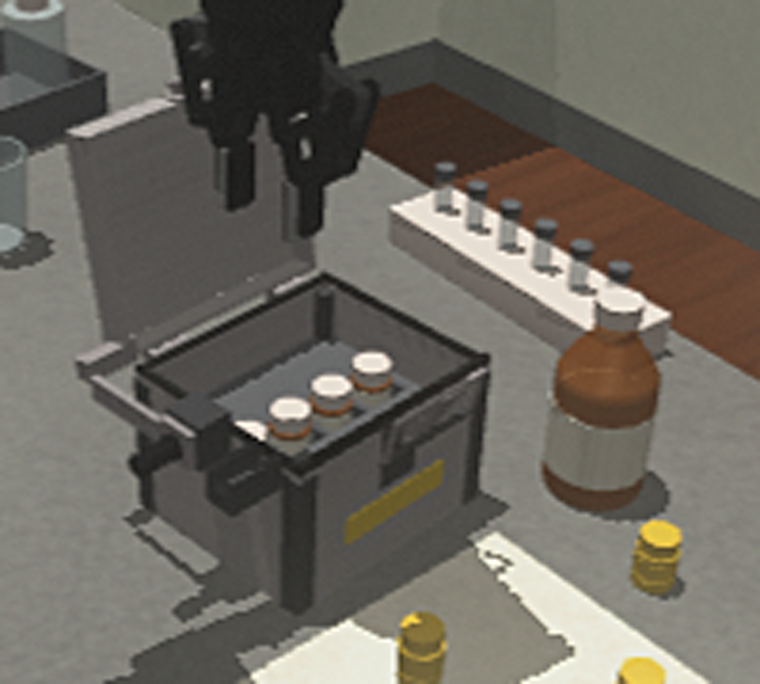

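```bash
cat >> h.py <<'E'
def w2c(P):
    c,s=np.cos(YAW),np.sin(YAW); d=np.asarray(P)[...,:2]-CO
    return np.stack([c*d[...,0]+s*d[...,1],-s*d[...,0]+c*d[...,1],np.asarray(P)[...,2]],-1)
E
python3 -W ignore - <<'E'
from h import *
f=np.load("w16.npz"); C=w2c(f["W"])*1e3; im=f["im"]
def box(n,x0,x1,y0,y1,z0,z1):
    m=(C[...,0]>x0)&(C[...,0]<x1)&(C[...,1]>y0)&(C[...,1]<y1)&(C[...,2]>z0)&(C[...,2]<z1); q=C[m]
    print(n,m.sum(),np.percentile(q,[2,50,98],axis=0).round(1).tolist())
box("knob",-170,-121,-20,20,95,125)
box("notch top",-140,-90,-75,-30,113,125)
box("bar",-121,-108,10,60,105,140)
box("rim x-",-91,-76,20,55,108,114)
save("w16c",im[85:185,190:390],4)
E
```

```text
knob 596 [[-148.4, -8.4, 109.7], [-134.1, -1.3, 115.4], [-121.5, 6.5, 117.7]]
notch top 568 [[-126.5, -60.3, 114.4], [-108.3, -55.0, 118.0], [-90.6, -37.2, 119.5]]
bar 430 [[-118.5, 10.6, 110.6], [-116.1, 34.8, 118.1], [-109.9, 59.0, 126.7]]
rim x- 146 [[-86.7, 20.5, 110.0], [-84.5, 36.3, 113.3], [-81.2, 54.5, 114.0]]
```

View pics/w16c.png

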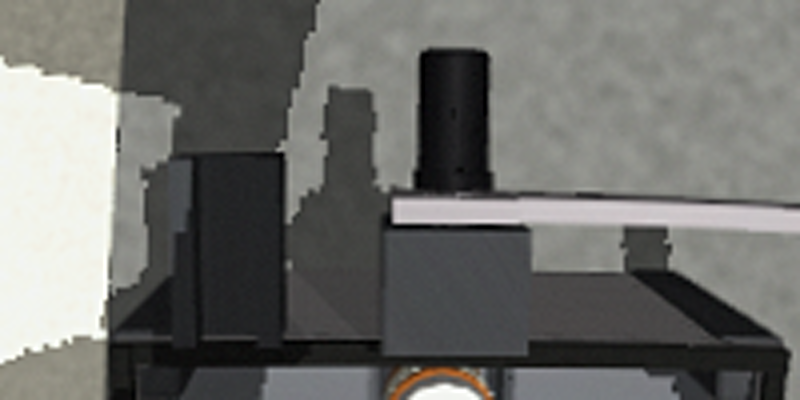

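```bash
python3 -W ignore - <<'E'
from h import *
gripper_to(.045)
p=c2w(-.1355,-.001,.14); movep(p,PY); hold(.2); f0=observe()["ft_force"]
s=move_l((p[0],p[1],.067),feed=.08,max_force=8); print(s)
gripper_to(0,30); hold(.2); o=observe(); print(o["opening"],o["eef_pos"],w2c(o["eef_pos"]),o["ft_force"]-f0,o["torque"],o["time_s"])
im,_=get_image("wrist"); save("w17",im[150:420,150:430],2.4); im,_=get_image("side"); save("sd17",im[110:290,180:380],3.8)
E
```

```text
False
0.013848485890019809 [0.44827919 0.0069575  0.0674066 ] [-0.1350945  -0.00100234  0.0674066 ] [-0.48971473  1.13038702  4.31401516] [ 0.18156517 -0.01117725  0.02599391] 53.7667
```

View pics/w17.png

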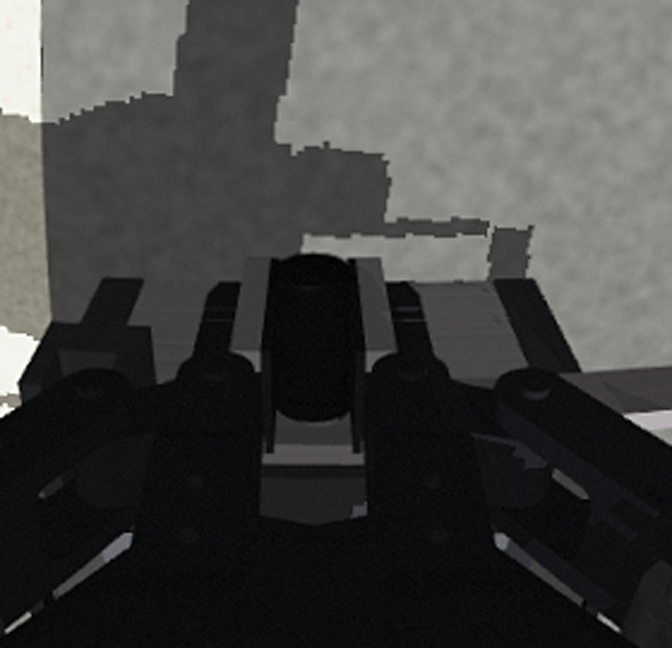

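View pics/sd17.png

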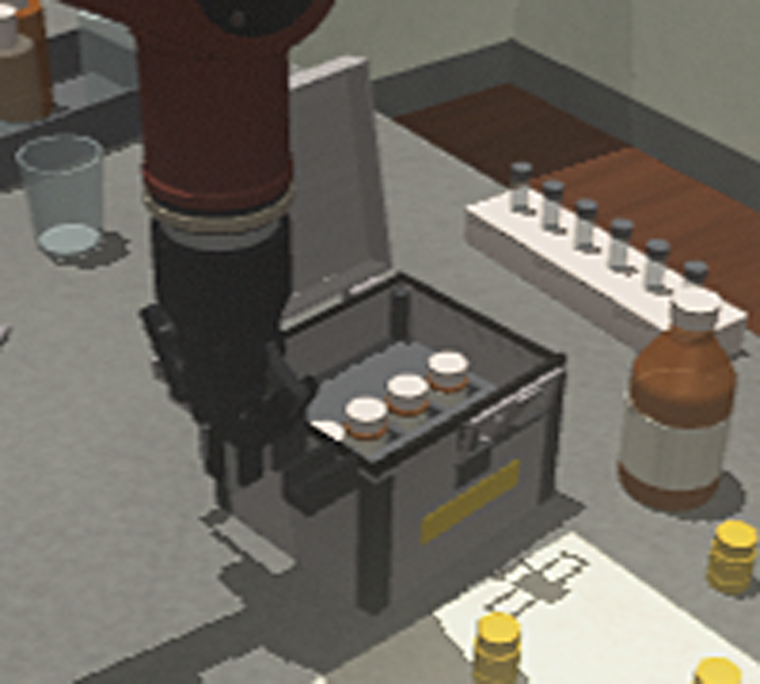

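```bash
python3 -W ignore - <<'E'
from h import *
e=observe()["eef_pos"]; c=w2c(e)
for dx in (-.015,-.034,-.05):
    t=c2w(c[0]+dx,c[1],e[2]); s=move_l(t,feed=.06,max_force=25); o=observe(); print(s,w2c(o["eef_pos"]).round(4),o["ft_force"].round(1),o["opening"])
im,_=get_image("wrist"); save("w18",im[100:420,130:430],2); im,_=get_image("side"); save("sd18",im[110:290,150:350],3.8)
im,_=get_image("scene"); save("sc18",im[110:280,180:400],3.5)
E
```

```text
False [-0.1513 -0.0009  0.067 ] [-2.   0.9  0.9] 0.014105313648913887
False [-0.1694 -0.0011  0.0673] [ 0.3 -0.4  0.5] 0.013580135493119646
False [-0.1851 -0.0011  0.0674] [0.7 0.  0.4] 0.013831088458121156
```

View pics/w18.png

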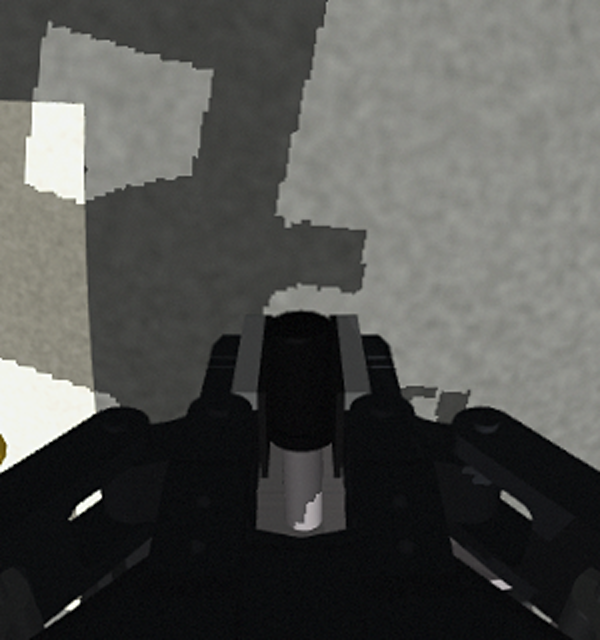

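View pics/sd18.png

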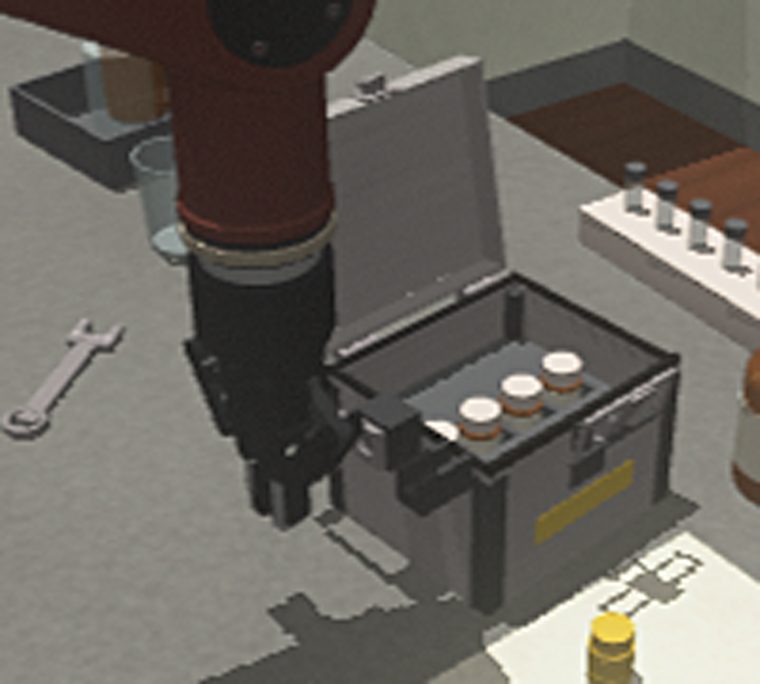

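```bash
python3 -W ignore - <<'E'
from h import *
move_l(c2w(-.185,-.001,.097),feed=.1)
move_l(c2w(-.185,-.0488,.097),feed=.12)
move_l(c2w(-.1435,-.0488,.097),feed=.1,max_force=15); hold(.2)
s=move_l(c2w(-.1435,-.0488,.081),feed=.04,max_force=5);
print(s,w2c(observe()["eef_pos"]).round(4))
im,_=get_image("wrist"); save("w19",im[150:420,130:430],2.2); im,_=get_image("side"); save("sd19",im[150:290,180:380],3.8)
E
```

```text
False [-0.1437 -0.0487  0.0807]
```

View pics/w19.png

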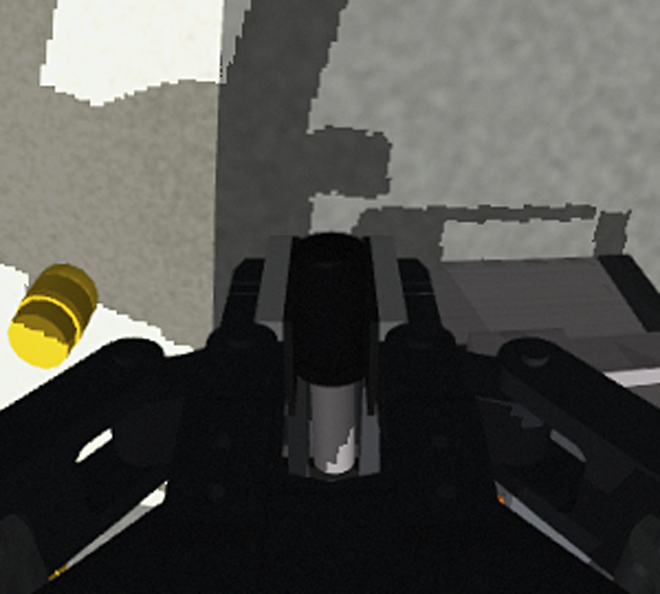

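View pics/sd19.png

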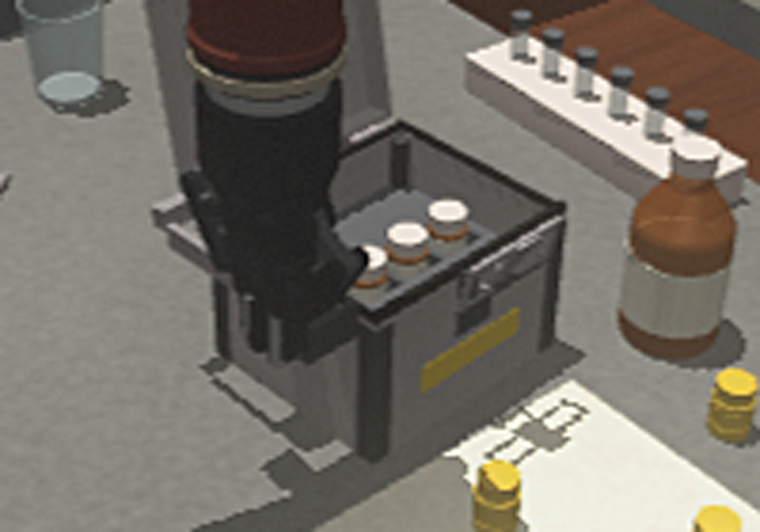

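```bash
python3 -W ignore - <<'E'
from h import *
s=move_l(c2w(-.1435,-.0488,.0675),feed=.03,max_force=4); o=observe()
print(s,w2c(o["eef_pos"]).round(4),o["ft_force"].round(1))
im,_=get_image("wrist"); save("w20",im[150:420,130:430],2.2)
E
```

```text
True [-0.1435 -0.0486  0.0678] [-0.4  1.3  4.9]
```

View pics/w20.png

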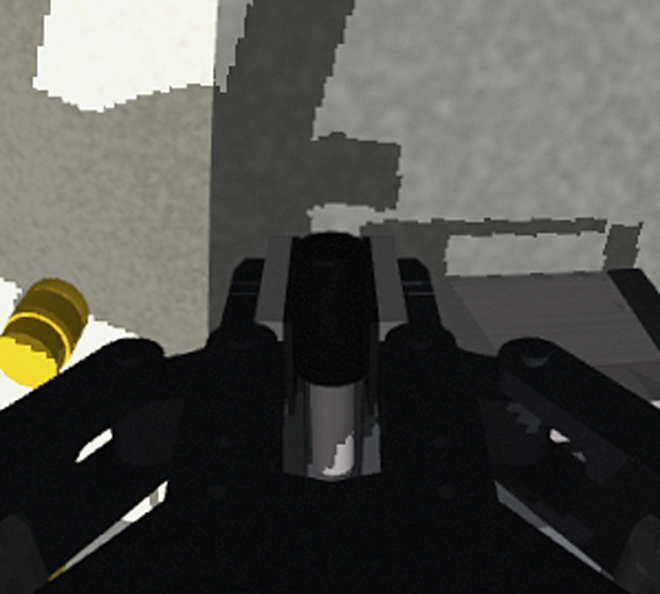

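```bash
python3 -W ignore - <<'E'
from h import *
gripper_to(.035); e=observe()["eef_pos"]; move_l((e[0],e[1],.16),feed=.15)
movep(c2w(-.11,-.06,.2),PY); hold(.2)
im,d,W=cloud("wrist"); C=w2c(W)*1e3; save("w21",im,1.4)
m=(C[...,0]>-170)&(C[...,0]<-128)&(abs(C[...,1]+49)<15)&(C[...,2]>100)&(C[...,2]<130); print(np.percentile(C[m],[2,50,98],axis=0).round(1))
im,_=get_image("side"); save("sd21",im[110:290,180:380],3.8); print(observe()["time_s"])
E
```

```text
[[-157.7  -57.   110.1]
 [-143.6  -50.   116.4]
 [-128.6  -42.5  119. ]]
59.95
```

View pics/w21.png

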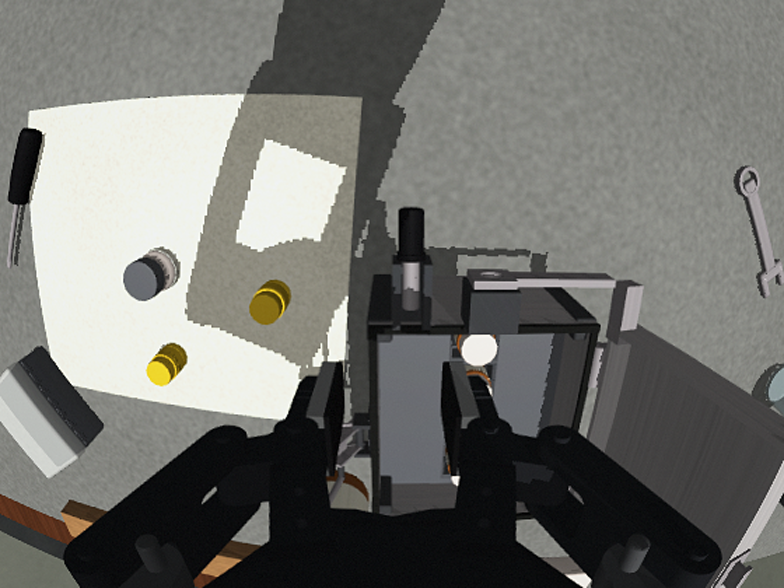

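View pics/sd21.png

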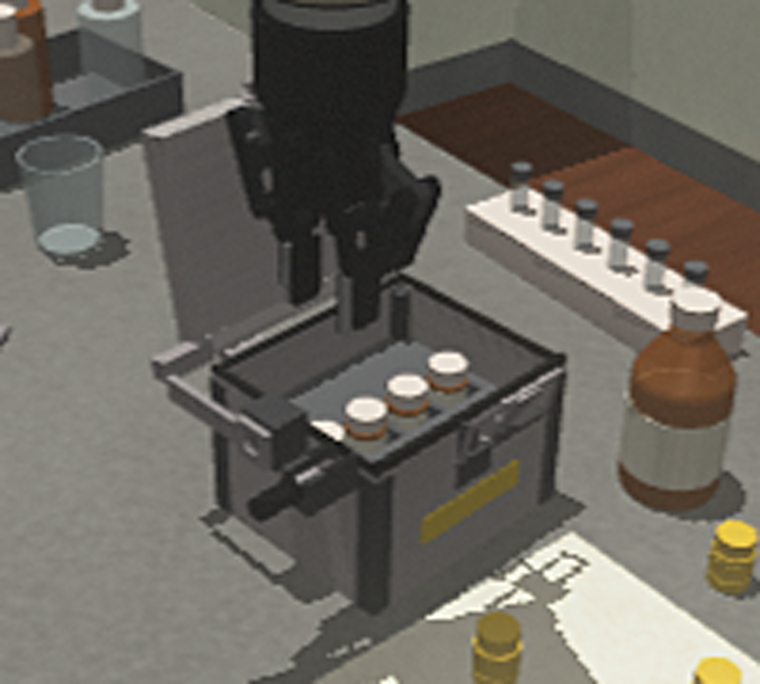

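```bash
cat >> h.py <<'E'
PX=down(YAW)
E
python3 -W ignore - <<'E'
from h import *
gripper_to(0)
e=observe()["eef_pos"]; move_l((e[0],e[1],.30),feed=.2)
movep(c2w(0,.06,.33),PX); movep(c2w(0,.175,.31),PX)
move_l(c2w(0,.175,.200),feed=.15,max_force=10); hold(.1)
print(w2c(observe()["eef_pos"]),observe()["time_s"])
im,_=get_image("side"); save("sd22",im,1.3)
im,_=get_image("wrist"); save("w22",im)
E
```

```text
[0.00105618 0.17494125 0.20172489] 64.175
```

View pics/sd22.png

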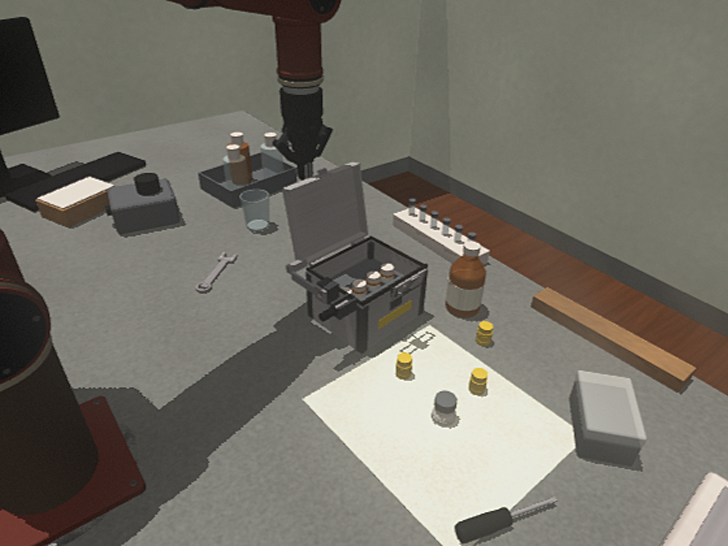

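View pics/w22.png

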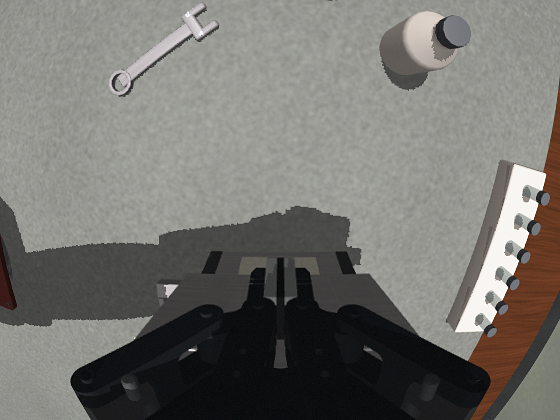

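```bash
python3 -W ignore - <<'E'
from h import *
s=move_l(c2w(0,.065,.200),feed=.07,max_force=25); o=observe(); print(s,w2c(o["eef_pos"]),o["ft_force"],o["time_s"])
im,_=get_image("side"); save("sd23",im[90:280,180:400],3.4)
E
```

```text
False [-9.99560100e-05  6.51463119e-02  1.99874279e-01] [-0.21839549 -0.32216103 -1.20849992] 66.0
```

View pics/sd23.png

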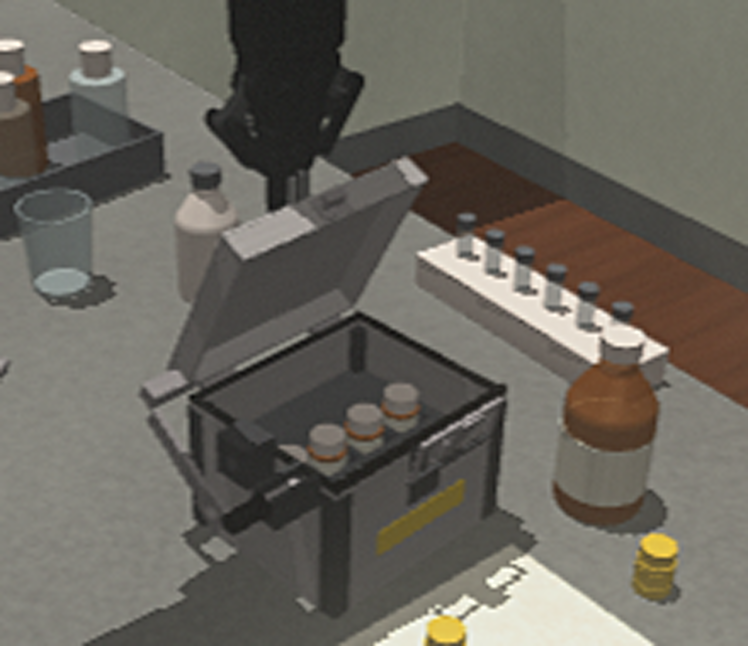

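```bash
python3 -W ignore - <<'E'
from h import *
move_l(c2w(0,.065,.27),feed=.2)
movep(c2w(-.05,-.13,.24),PY); hold(2.2)
im,d,W=cloud("wrist"); np.savez("w24.npz",im=im,d=d,W=W,**get_calibration("wrist")); save("w24",im,1.4)
im,_=get_image("side"); save("sd24",im[110:280,200:400],3.8); print(observe()["time_s"])
im,_=get_image("scene"); save("sc24",im[130:280,210:360],4)
E
```

```text
70.5333
```

View pics/w24.png

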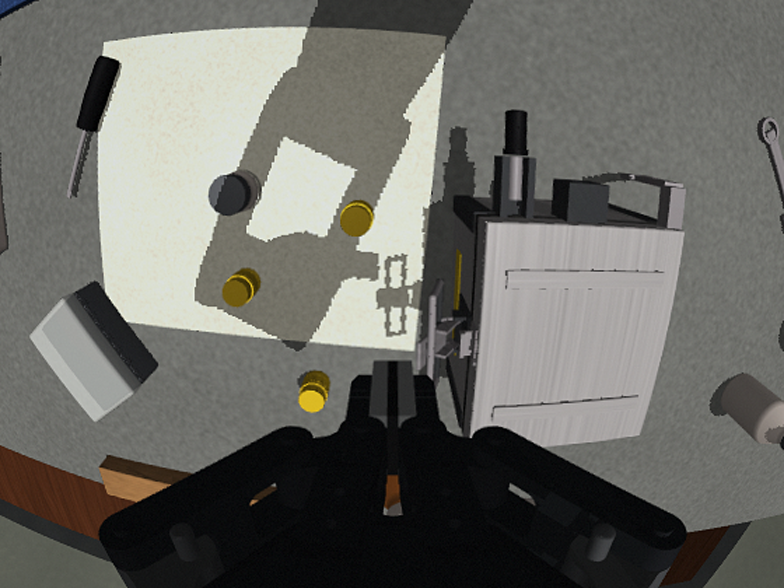

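View pics/sd24.png

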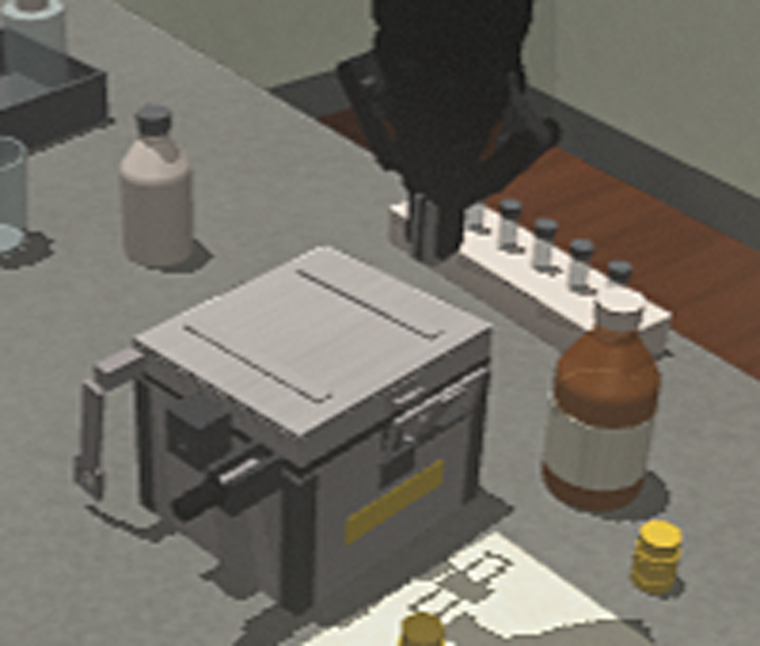

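View pics/sc24.png

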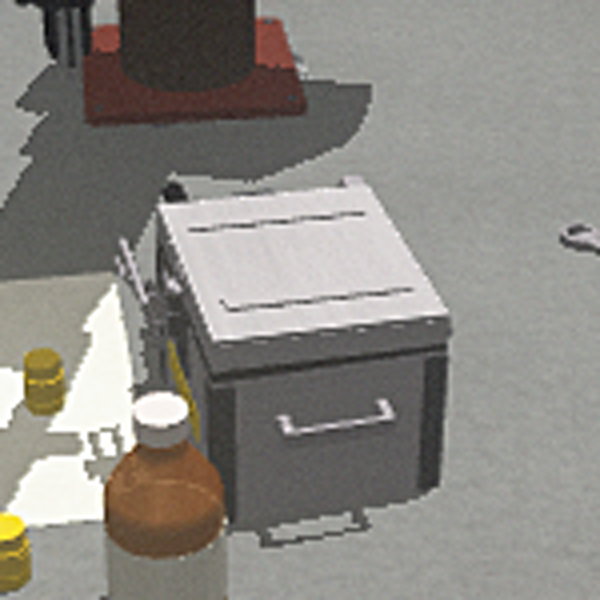

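```bash
python3 -W ignore - <<'E'
from h import *
f=np.load("w24.npz"); im=f["im"]; C=w2c(f["W"])*1e3; save("w24c",im[190:280,280:360],7)
m=(abs(C[...,0])<45)&(C[...,1]<-95)&(C[...,1]>-140)&(C[...,2]>115)&(C[...,2]<160)
v,u=np.where(m)
for a,b in list(zip(u,v))[::12]: print(a,b,C[b,a].round(0),end=";")
E
```

```text
313 201 [ -41. -100.  117.];310 204 [ -41. -103.  124.];309 206 [ -41. -105.  131.];308 208 [ -41. -106.  137.];313 209 [ -38. -101.  132.];311 211 [ -40. -104.  142.];310 213 [ -39. -105.  145.];310 215 [ -37. -105.  145.];306 218 [ -34. -108.  145.];308 220 [ -33. -107.  146.];310 222 [ -31. -105.  145.];306 225 [ -27. -108.  143.];306 227 [ -26. -108.  145.];306 229 [ -24. -108.  145.];306 231 [ -22. -108.  144.];309 232 [ -21. -105.  145.];312 233 [ -10. -100.  121.];311 234 [ -10. -101.  123.];310 235 [ -18. -104.  144.];309 236 [ -18. -105.  145.];308 237 [ -17. -106.  146.];306 238 [ -16. -108.  145.];318 238 [-10. -95. 131.];318 239 [ -9. -95. 132.];314 240 [ -3. -98. 121.];312 241 [  -4. -100.  125.];308 242 [ -12. -106.  145.];303 243 [ -10. -110.  143.];315 243 [  1. -96. 119.];308 244 [  -9. -106.  144.];300 245 [ -10. -113.  147.];312 245 [   1. -100.  125.];304 246 [  -5. -109.  140.];297 247 [  -8. -116.  148.];309 247 [  -7. -105.  145.];302 248 [  -6. -111.  146.];314 248 [  6. -97. 119.];306 249 [  -5. -107.  145.];299 250 [  -6. -114.  149.];311 250 [   5. -101.  126.];303 251 [  -1. -110.  142.];315 251 [  7. -97. 126.];306 252 [  -2. -107.  145.];297 253 [  -2. -116.  147.];309 253 [  -1. -105.  146.];300 254 [  -1. -113.  148.];313 254 [  8. -99. 129.];304 255 [   3. -109.  141.];301 256 [   2. -112.  146.];300 257 [   1. -113.  149.];299 258 [   3. -114.  148.];298 259 [   4. -115.  148.];297 260 [   5. -116.  148.];309 260 [   7. -104.  144.];309 261 [   8. -104.  144.];297 263 [   8. -116.  148.];305 264 [  11. -108.  145.];305 266 [  13. -108.  145.];306 268 [  14. -107.  146.];310 271 [  35. -100.  115.];311 275 [ 36. -99. 122.];
```

View pics/w24c.png

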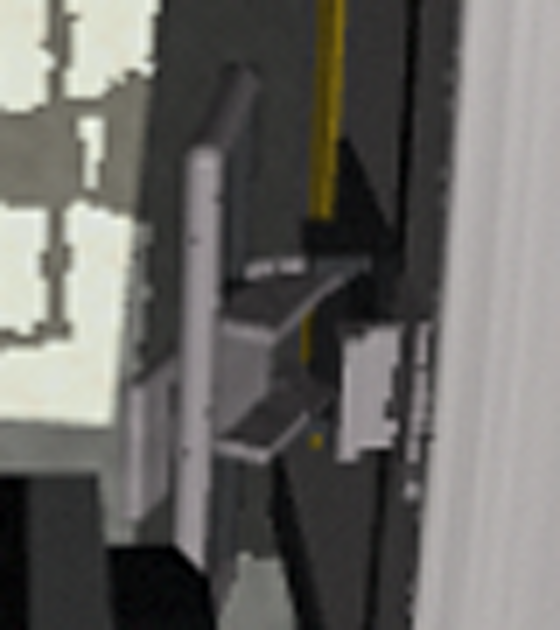

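```bash
python3 -W ignore - <<'E'
from h import *
movep(c2w(-.025,-.15,.20),PX)
move_l(c2w(-.025,-.15,.105),feed=.15,max_force=8); hold(.1)
for y in(-.112,-.104,-.1):
    s=move_l(c2w(-.025,y,.105),feed=.05,max_force=8); hold(.3); o=observe(); print(s,w2c(o["eef_pos"]).round(4),o["ft_force"].round(1),o["time_s"])
im,_=get_image("side"); save("sd25",im[170:260,250:370],6)
im,_=get_image("wrist"); save("w25",im[150:420,130:430],2.2)
E
```

```text
False [-0.0251 -0.1123  0.105 ] [ 0.2  0.6 -0.2] 74.0667
False [-0.025  -0.1041  0.105 ] [-0.7 -0.6 -1.2] 74.675
False [-0.025  -0.1001  0.105 ] [-1.  -0.4 -0.4] 75.225
```

View pics/sd25.png

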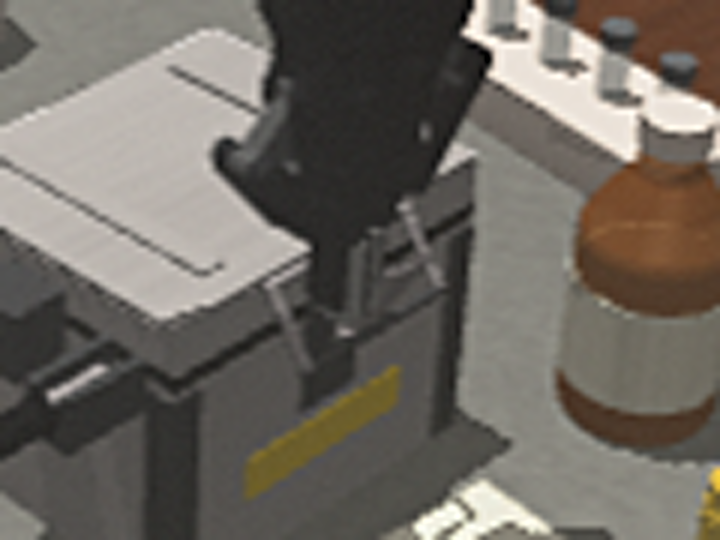

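View pics/w25.png

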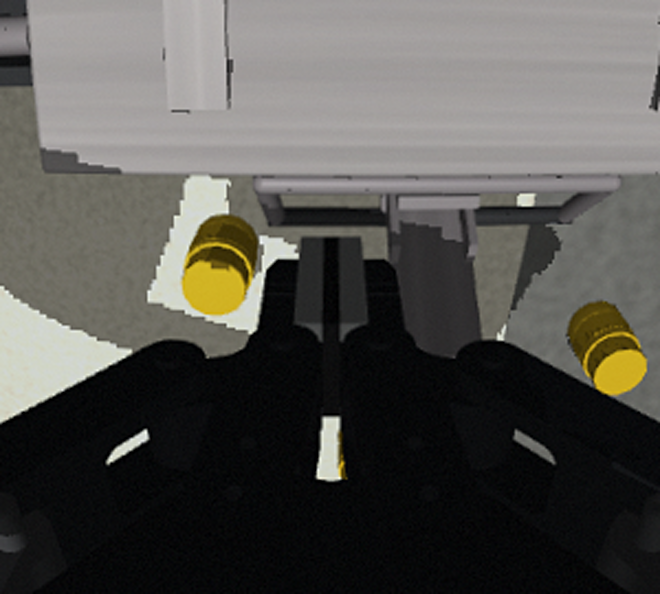

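```bash
python3 -W ignore - <<'E'
from h import *
move_l(c2w(-.025,-.14,.105),feed=.1); move_l(c2w(-.025,-.15,.18),feed=.2); hold(.1)
im,d,W=cloud("wrist"); np.savez("w26.npz",im=im,d=d,W=W,**get_calibration("wrist")); C=w2c(W)*1e3
im2,_=get_image("side"); save("sd26",im2[170:260,250:370],6)
m=(abs(C[...,0])<45)&(C[...,1]<-76)&(C[...,1]>-140)&(C[...,2]>105)&(C[...,2]<160)
v,u=np.where(m); print(u.min(),u.max(),v.min(),v.max())
save("w26",im[120:260,200:420],3.6)
m=(abs(abs(C[...,0])-25)<10)&(C[...,1]<-70)&(C[...,1]>-90)&(C[...,2]>118)&(C[...,2]<140); print(np.percentile(C[m],[5,50,95],axis=0).round(1))
m=(abs(C[...,0])<60)&(abs(C[...,1]+60)<12)&(C[...,2]>118); print("lidtop",np.percentile(C[m],[5,50,95],axis=0).round(1))
print(observe()["time_s"])
E
```

```text
256 379 116 179
[[-32.8 -79.3 136.4]
 [-15.5 -76.6 138.6]
 [ 34.3 -71.8 139.8]]
lidtop [[-54.1 -70.8 139.2]
 [ -2.6 -59.9 140.4]
 [ 52.6 -49.2 142.2]]
76.6
```

View pics/sd26.png

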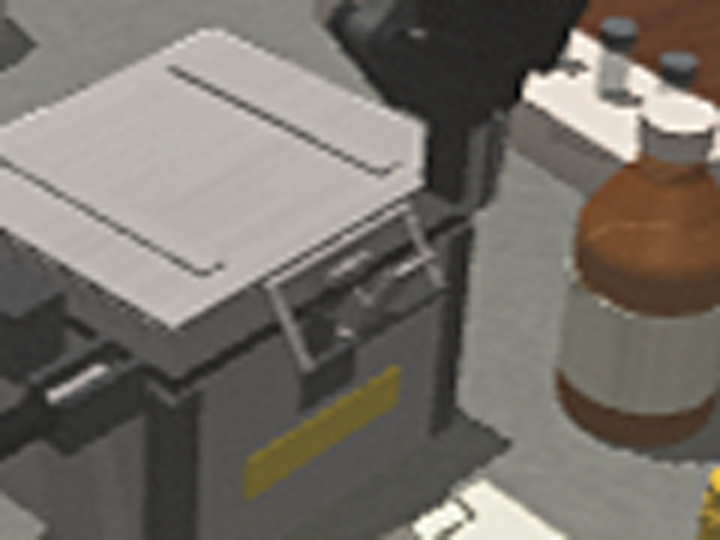

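View pics/w26.png

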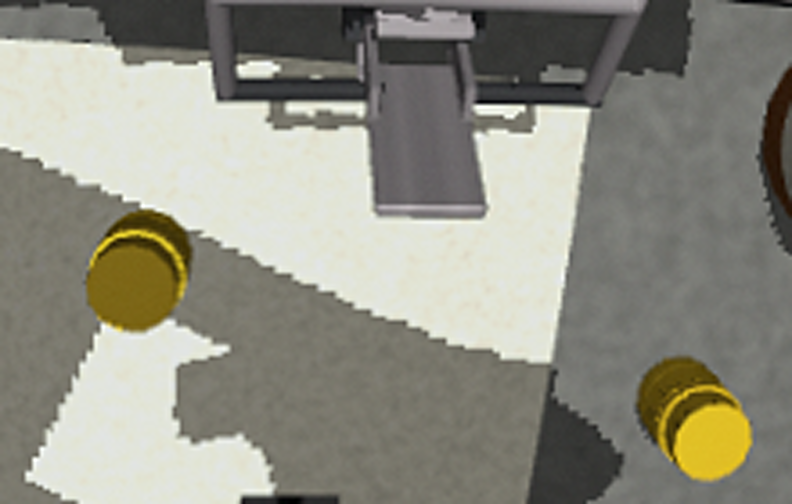

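```bash
cat >> h.py <<'E'
def yz(a): return np.array(a)
def lev(phi):
    d=np.array([-np.cos(phi),np.sin(phi)]);n=np.array([-np.sin(phi),-np.cos(phi)]);return d,n
AX=np.array([-.083,.106])
def tool(beta): # in carrier y,z: pointing t, tool-z zt; orientation
    t=np.array([np.sin(beta),-np.cos(beta)]);zt=np.array([-np.cos(beta),-np.sin(beta)])
    ex=np.array([np.cos(YAW),np.sin(YAW),0]);ey=np.array([-np.sin(YAW),np.cos(YAW),0])
    return t,zt,rpy(ey*t[0]+np.array([0,0,1])*t[1],ex)
def tcp_of(c,t): # real tip (y,z carrier) -> reported TCP world
    q=c+.027*t; return c2w(0,q[0],q[1])
def press_tip(phi,beta,over=0.,s1=.044,lam=.010):
    t,zt,_=tool(beta); d,n=lev(phi); m=-n
    if m@t>0: c=AX+.0055*n+.052*d-.011*zt+lam*t
    elif m@zt<=0: c=AX+.0055*n+s1*d-.011*zt
    else: c=AX+.0055*n+(s1-.01)*d+.011*zt
    return c+over*n
E
python3 -W ignore - <<'E'
from h import *
for b in (40,45,50):
    b=np.radians(b); t,zt,R=tool(b)
    for ph in (62,45,20,0,-30,-44,-56):
        c=press_tip(np.radians(ph),b); p=tcp_of(c,t); q=inverse_kinematics(p,R); print(round(np.degrees(b)),ph,(c*1e3).round(0),p.round(3),None if q is None else q.round(2))
    c=AX+.0055*lev(np.radians(62))[1]+.052*lev(np.radians(62))[0]-.016*zt-.06*t; print("app",inverse_kinematics(tcp_of(c,t),R), tcp_of(c,t))
E
```

```text
40 62 [-97. 149.] [ 0.593 -0.053  0.128] [-0.54  0.51  1.48  0.53  1.63 -0.77]
40 45 [-110.  140.] [ 0.594 -0.065  0.12 ] [-0.55  0.53  1.46  0.52  1.63 -0.79]
40 20 [-118.  123.] [ 0.596 -0.073  0.102] [-0.56  0.56  1.45  0.52  1.62 -0.8 ]
40 0 [-119.  108.] [ 0.596 -0.074  0.087] [-0.56  0.58  1.45  0.51  1.6  -0.82]
40 -30 [-110.   86.] [ 0.595 -0.066  0.066] [-0.55  0.6   1.47  0.52  1.56 -0.83]
40 -44 [-112.   71.] [ 0.595 -0.068  0.051] [-0.56  0.62  1.47  0.52  1.54 -0.84]
40 -56 [-106.   68.] [ 0.594 -0.062  0.047] [-0.55  0.62  1.48  0.52  1.53 -0.84]
app [-0.58614042  0.49596259  1.37449896  0.51269725  1.75135185 -0.75376128] [ 0.59837564 -0.09391286  0.18489525]
45 62 [-97. 150.] [ 0.593 -0.051  0.131] [-0.56  0.55  1.45  0.58  1.69 -0.79]
45 45 [-110.  141.] [ 0.594 -0.064  0.122] [-0.58  0.58  1.43  0.57  1.69 -0.81]
45 20 [-118.  124.] [ 0.595 -0.072  0.105] [-0.59  0.61  1.42  0.56  1.68 -0.83]
45 0 [-119.  108.] [ 0.596 -0.073  0.089] [-0.59  0.63  1.42  0.56  1.66 -0.84]
45 -30 [-111.   87.] [ 0.594 -0.064  0.068] [-0.58  0.65  1.44  0.56  1.63 -0.85]
45 -44 [-103. 
[... 248 characters left out ...]
503   0.18397941]
50 62 [-98. 151.] [ 0.592 -0.05   0.134] [-0.59  0.6   1.42  0.62  1.75 -0.81]
50 45 [-109.  141.] [ 0.594 -0.061  0.124] [-0.6   0.63  1.4   0.62  1.75 -0.83]
50 20 [-119.  124.] [ 0.595 -0.071  0.107] [-0.61  0.66  1.38  0.61  1.74 -0.84]
50 0 [-120.  109.] [ 0.595 -0.072  0.092] [-0.61  0.68  1.38  0.61  1.72 -0.86]
50 -30 [-111.   88.] [ 0.594 -0.064  0.07 ] [-0.6   0.7   1.4   0.61  1.69 -0.87]
50 -44 [-104.   80.] [ 0.593 -0.056  0.063] [-0.59  0.71  1.41  0.61  1.67 -0.88]
50 -56 [-105.   66.] [ 0.593 -0.057  0.049] [-0.59  0.73  1.41  0.61  1.66 -0.89]
app [-0.63769531  0.6102126   1.30376091  0.60945316  1.86245613 -0.79024841] [ 0.5991915  -0.09989709  0.18279988]
```

```bash
python3 -W ignore - <<'E'
from h import *
b=np.radians(45); t,zt,R=tool(b)
c0=press_tip(np.radians(62),b)-.006*zt
e=observe()["eef_pos"]; move_l((e[0],e[1],.24),feed=.2)
movep(tcp_of(c0-.08*t,t),R)
s=move_l(tcp_of(c0,t),feed=.08,max_force=6); hold(.2)
o=observe(); print(s,o["ft_force"].round(1),o["time_s"],o["eef_pos"]-tcp_of(c0,t))
im,_=get_image("side"); save("sd27",im[120:270,210:400],4)
im,_=get_image("wrist"); save("w27",im[150:420,130:430],2.2)
im,_=get_image("scene"); save("sc27",im[110:260,180:360],4)
E
```

```text
False [-0.5  0.2 -0.1] 79.0 [ 0.00025892 -0.00046769  0.00030538]
```

View pics/sd27.png

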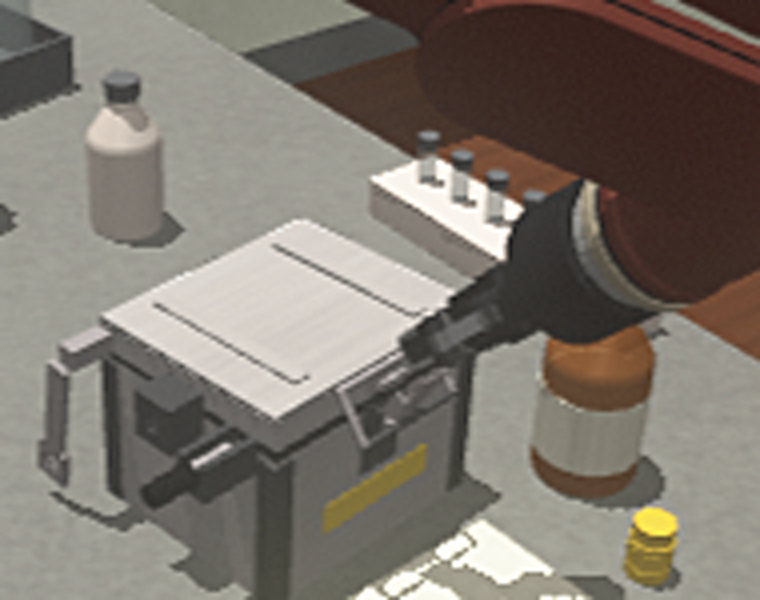

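View pics/w27.png

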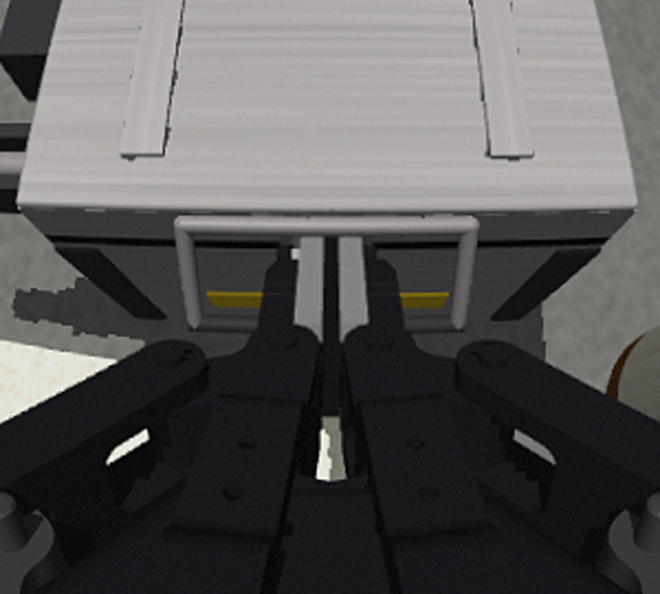

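View pics/sc27.png

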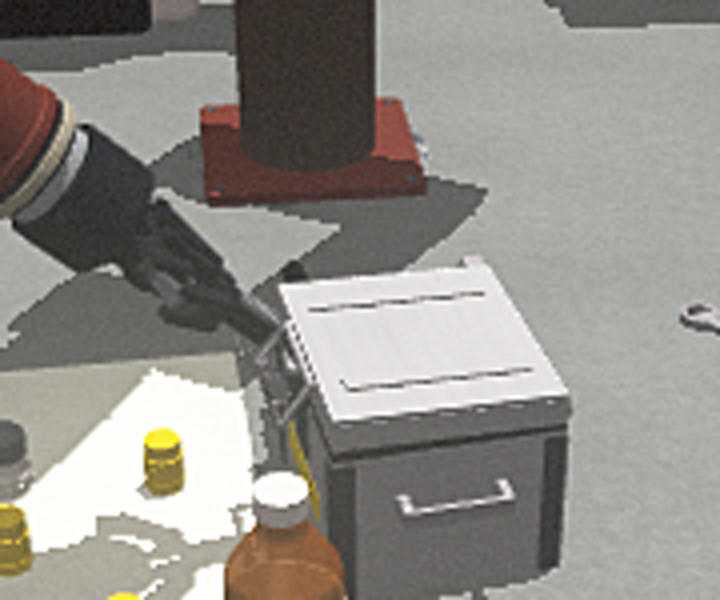

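```bash
python3 -W ignore - <<'E'
from h import *
b=np.radians(45); t,zt,R=tool(b)
for ph in (54,46,36,26,16,6,-4,-14):
    c=press_tip(np.radians(ph),b); s=move_l(tcp_of(c,t),feed=.06,max_force=20); o=observe(); print(ph,s,o["ft_force"].round(1),(1e3*(o["eef_pos"]-tcp_of(c,t))).round(1))
    if s: break
im,_=get_image("side"); save("sd28",im[120:270,210:400],4)
im,_=get_image("wrist"); save("w28",im[150:420,130:430],2.2); print(o["time_s"])
E
```

```text
54 False [-0.6  1.1 -0.3] [-0.2 -0.3 -0.6]
46 False [-0.3 -0.1  0.1] [-0.2 -0.2 -0.4]
36 False [0.3 0.5 0.2] [-0.1 -0.2 -0.4]
26 False [-0.1  0.   0.7] [-0.3  0.  -0.6]
16 False [-0.4  0.7  0.6] [-0.3  0.1 -0.6]
6 False [0.6 0.3 0. ] [-0.3  0.1 -0.6]
-4 False [-0.1 -1.1 -0.2] [-0.3  0.2 -0.7]
-14 False [-0.5 -0.1  0.5] [-0.4  0.3 -0.6]
81.45
```

View pics/sd28.png

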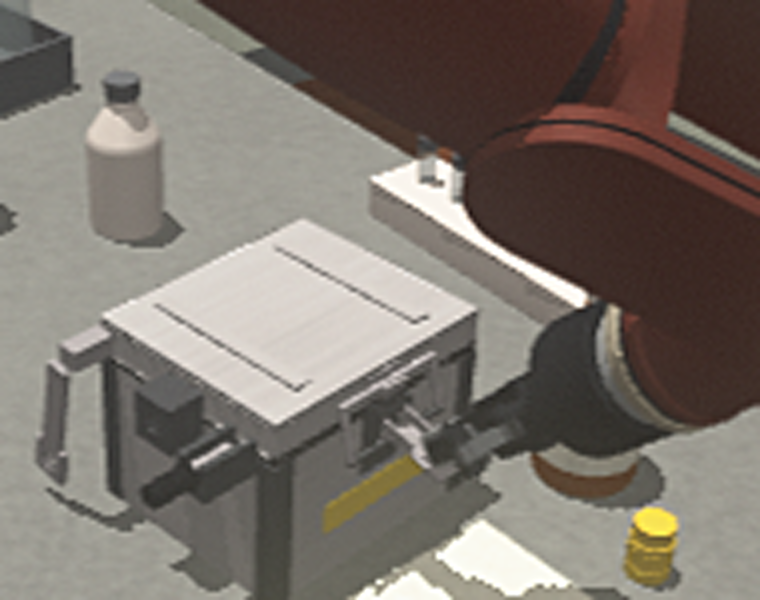

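View pics/w28.png

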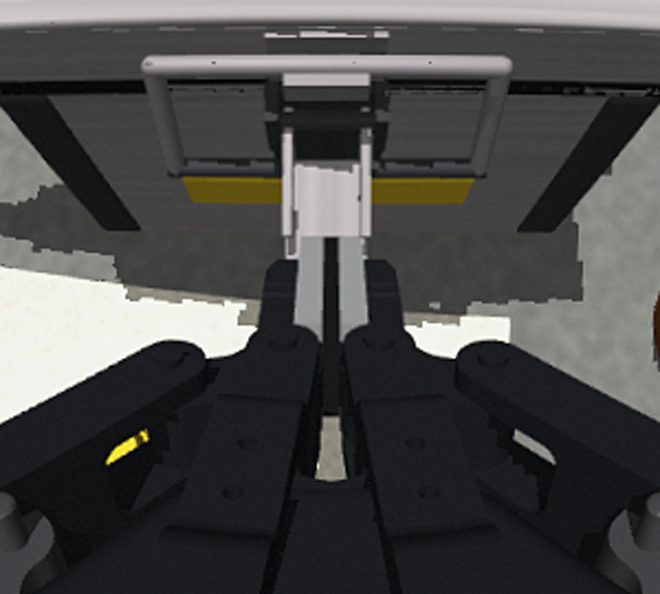

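```bash
python3 -W ignore - <<'E'
from h import *
im,d,W=cloud("wrist"); C=w2c(W)*1e3
save("w29",im[150:270,180:380],4)
for u,v in [(278,166),(278,167),(278,178),(278,186),(278,172),(230,178),(310,178),(278,200),(278,225)]: print(u,v,C[v,u].round(1))
im,_=get_image("side"); save("sd29",im[195:245,290:335],14)
E
```

```text
278 166 [ -0.7 -76.7 132.6]
278 167 [ -0.7 -76.9 132. ]
278 178 [ -0.7 -80.7 128.4]
278 186 [ -0.7 -85.1 128.6]
278 172 [ -0.7 -76.5 127.1]
230 178 [-23.2 -80.4 128.3]
310 178 [ 14.1 -80.8 128.7]
278 200 [ -0.8 -81.5 108.4]
278 225 [ -0.8 -91.4  99. ]
```

View pics/w29.png

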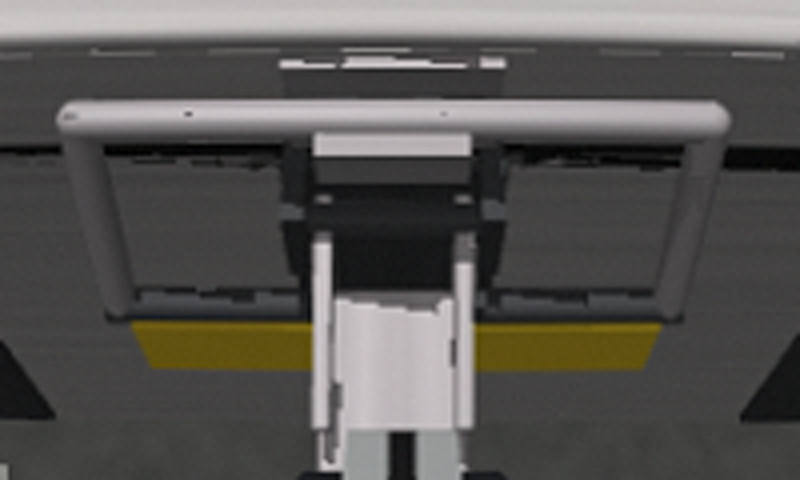

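View pics/sd29.png

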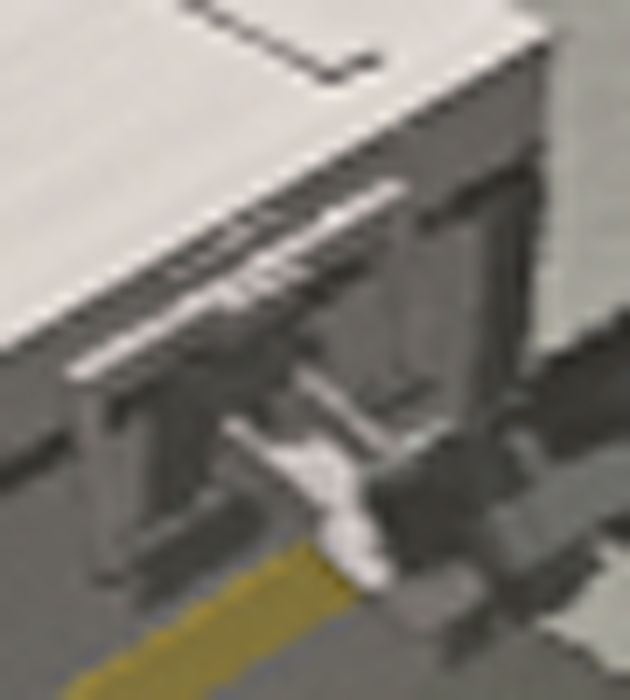

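```bash
python3 -W ignore - <<'E'
from h import *
b=np.radians(45); t,zt,R=tool(b)
for ph,ov in ((-24,0),(-34,0),(-44,0.0),(-50,.0),(-56,.002)):
    c=press_tip(np.radians(ph),b,ov,s1=.044 if ph>-40 else .052); s=move_l(tcp_of(c,t),feed=.05,max_force=20); o=observe(); print(ph,s,o["ft_force"].round(1),(1e3*(o["eef_pos"]-tcp_of(c,t))).round(1))
    if s: break
im,_=get_image("side"); save("sd30",im[120:270,210:400],4)
im,_=get_image("wrist"); save("w30",im[100:370,130:430],2.2); print(o["time_s"])
E
```

```text
-24 False [0.1 0.6 0.3] [-0.4  0.4 -0.5]
-34 False [ 0.7  0.2 -0.1] [-0.4  0.5 -0.4]
-44 False [0.4 0.8 0.5] [-0.4  0.1 -0.6]
-50 False [-0.4 -0.   0.1] [-0.2 -0.  -0.5]
-56 False [ 0.5 -4.8  1.7] [ 0.7 -0.7  0.4]
83.3
```

View pics/sd30.png

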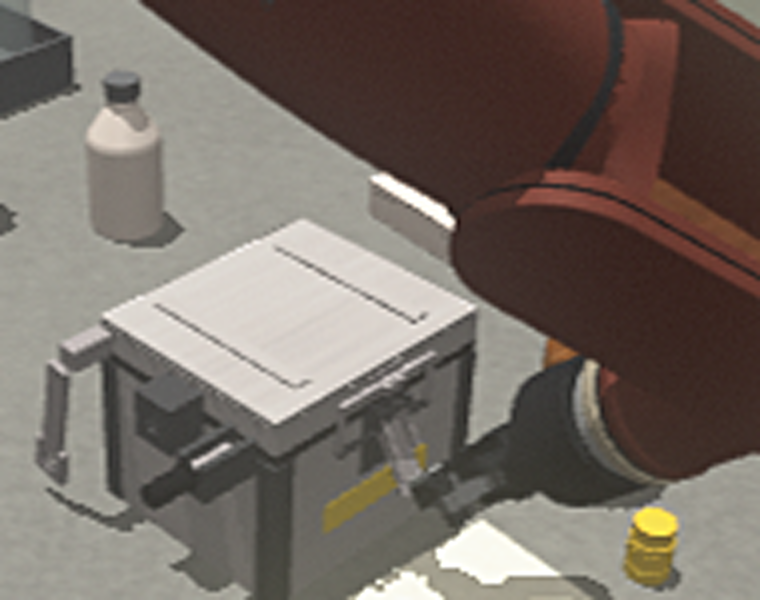

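View pics/w30.png

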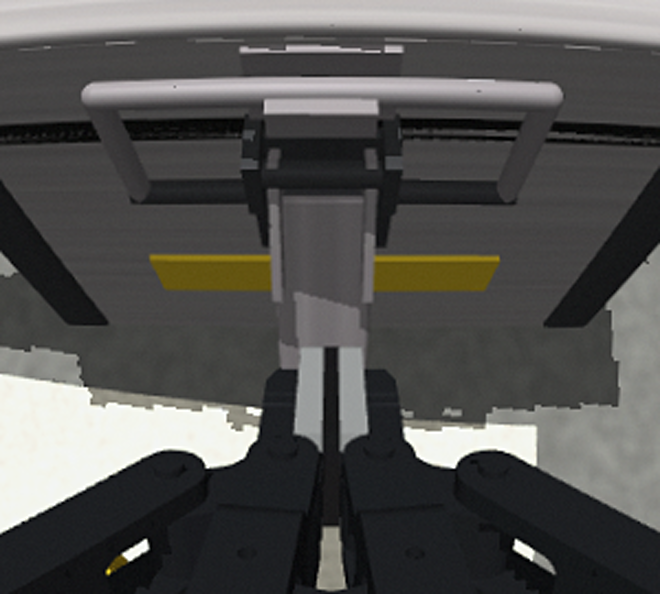

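```bash
python3 -W ignore - <<'E'
from h import *
b=np.radians(45); t,zt,R=tool(b)
c=press_tip(np.radians(-56),b,.006,s1=.052); s=move_l(tcp_of(c,t),feed=.03,max_force=10); o=observe(); print(s,o["ft_force"].round(1),(1e3*(o["eef_pos"]-tcp_of(c,t))).round(1))
move_l(tcp_of(c-.10*t,t),feed=.15)
im,d,W=cloud("wrist"); C=w2c(W)*1e3; save("w31",im[100:370,130:430],2.2)
im,_=get_image("side"); save("sd31",im[120:270,210:400],4); print(observe()["time_s"])
m=(abs(C[...,0])<8)&(C[...,1]<-84)&(C[...,1]>-125)&(C[...,2]>50)&(C[...,2]<104)
q=C[m]; k=np.polyfit(q[:,2],q[:,1],1); print(len(q),q.min(0),"phi",np.degrees(np.arctan2(-1,-k[0])),k)
for l in range(60,104,5): print(l,np.median(q[abs(q[:,2]-l)<2.5][:,1]).round(1),end=" ")
m=(abs(C[...,0])<60)&(abs(C[...,1]+60)<12)&(C[...,2]>118); print("lidtop",np.percentile(C[m],[5,50,95],axis=0).round(1))
E
```

```text
True [-1.4 -4.2  4.6] [ 1.4 -4.1  2.5]
84.5
1134 [  -7.99764303 -108.11668674   59.56050595] phi -121.39581489970405 [   0.61030235 -143.93255216]
60 -107.2 65 -104.6 70 -101.4 75 -97.9 80 -94.4 85 -91.2 90 -87.9 95 -85.3 100 -89.6 lidtop [[-53.5 -70.9 136.4]
 [ -0.  -60.6 137.2]
 [ 53.3 -49.4 139.1]]
```

View pics/w31.png

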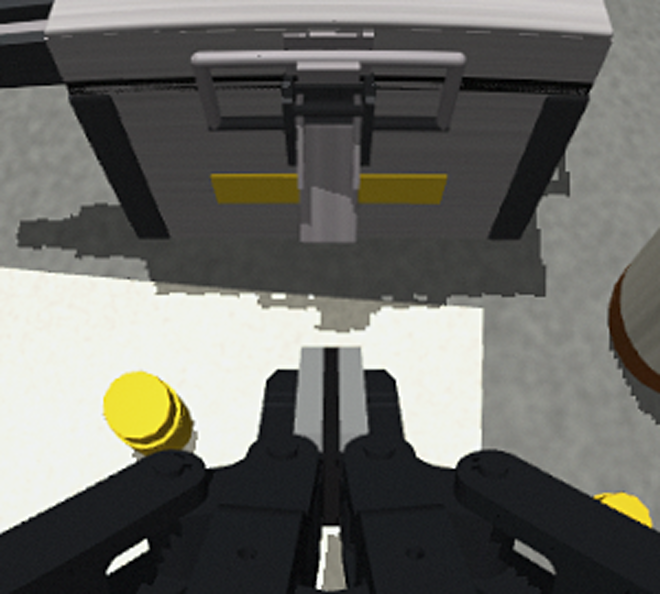

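View pics/sd31.png

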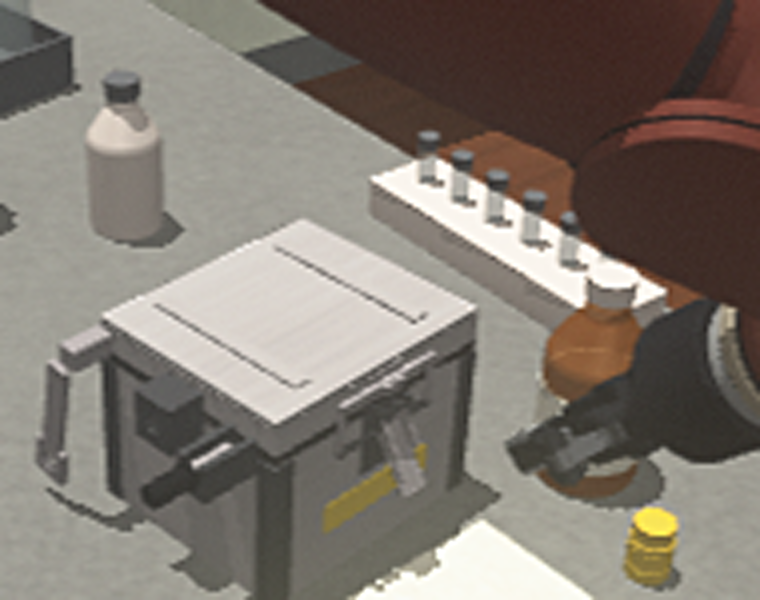

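```bash
python3 -W ignore - <<'E'
from h import *
e=observe()["eef_pos"]; move_l((e[0],e[1]-.02,.26),feed=.2)
movep(c2w(-.11,-.09,.24),PY); hold(.3)
im,d,W=cloud("wrist"); C=w2c(W)*1e3; save("w32",im,1.4)
m=(C[...,0]>-170)&(C[...,0]<-128)&(abs(C[...,1]+49)<15)&(C[...,2]>100)&(C[...,2]<130); print(np.percentile(C[m],[2,50,98],axis=0).round(1))
m=(abs(C[...,0])<60)&(abs(C[...,1]+55)<12)&(C[...,2]>118); print("lidtop",np.percentile(C[m],[5,50,95],axis=0).round(1))
print(observe()["time_s"])
E
```

```text
[[-158.   -57.   110. ]
 [-143.1  -50.4  116.4]
 [-128.7  -42.9  118.8]]
lidtop [[-57.6 -64.4 136.2]
 [-35.9 -52.4 137.4]
 [  0.5 -43.9 139.6]]
86.9417
```

View pics/w32.png

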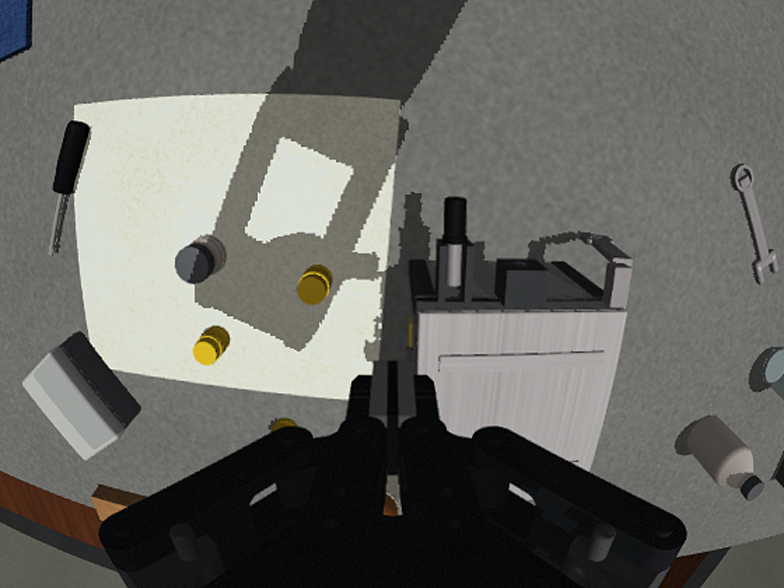

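The pin is still in the notch at (455,240). The lid is tight, with its top at about 137 mm, and the bystanders stand where they were. Handing the job in.

```bash
python3 -c "
from plant import *
job_done(); print(observe()['time_s'])"
```

```text
the job is handed in; nothing more can be done
the job is handed in; nothing more can be done
```

The job is done and handed in at about 87 s of robot time; no verdict was reported.

**What I did**
- I stood all four white-capped amber vials in cells 1–4 with the lid still pinned open. The yellow look-alikes were left alone.
- I drew the pin and parked it in the notch, then pushed the lid over and let it sink shut.
- I swung the loop over the keeper with the lever up, then pressed the lever fully down.

**What the last checks showed**
- **Vials:** before the lid was shut, their caps were at x ≈ −59, −21, 17 and 55 mm and y ≈ −1 mm in the carrier frame, upright. They cannot be seen with the lid shut, so I did not check them again.
- **Pin:** knob at about (−143, −50, 110) mm, with the shank in the notch.
- **Loop and lever:** the bar sits behind the keeper's lip, and the lever is about 57° below level, which is fully down. It stayed down after I let go.
- **Lid:** its top went from 140.4 to 137.3 mm, so it is pulled tight.
- **Bystanders:** those in view were where they started and upright. The solvent bottle and beaker were mostly out of the final picture.

**What went wrong or disagreed**
- **Tool length:** the real fingertips turned out to be 27 mm short of the reported TCP. My first two grasps closed on or above a vial's cap and tilted it briefly. I measured the offset by touching the bench and corrected for it.
- **Moved vial:** one vial had been knocked 3 cm aside before I reached it, so I located it again before picking it.
- **Press force:** the force readings stayed near zero while pressing the lever, so I took a close-up to confirm the loop was still hooked before finishing the press.

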